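# Change the batch in a laser marker's loading drawer

### The job

Change the batch in the marker's loading drawer: pull the drawer out to its stop, move whatever pieces were left inside to the open red tray, and lay in the drawer every loose housing from the bench that is the same length as the sample on the clipboard. Leave the housings of the other length on the bench, and do not disturb the two samples, the bottle or the roll of tape. Then push the drawer fully home and, only once it is closed, press the start button on top of the unit all the way down.

Things in the scene. Friction and masses are not known exactly. Their poses are not given: they have to be found in the camera images.
- long0: black finned aluminium housing, a bar 105 x 32 x 40 mm (length along its own x, width y, height z); origin at its centre (20 mm above what it stands on); lies upright and loose on the bench beside the drawer unit at the start; in some runs absent
- long1: black finned aluminium housing, a bar 105 x 32 x 40 mm (length along its own x, width y, height z); origin at its centre (20 mm above what it stands on); lies upright and loose on the bench beside the drawer unit at the start; in some runs absent
- long2: black finned aluminium housing, a bar 105 x 32 x 40 mm (length along its own x, width y, height z); origin at its centre (20 mm above what it stands on); lies upright and loose on the bench beside the drawer unit at the start; in some runs absent
- short0: black finned aluminium housing, a bar 62 x 32 x 40 mm (length along its own x, width y, height z); origin at its centre (20 mm above what it stands on); lies upright and loose on the bench beside the drawer unit at the start; in some runs absent
- short1: black finned aluminium housing, a bar 62 x 32 x 40 mm (length along its own x, width y, height z); origin at its centre (20 mm above what it stands on); lies upright and loose on the bench beside the drawer unit at the start; in some runs absent
- short2: black finned aluminium housing, a bar 62 x 32 x 40 mm (length along its own x, width y, height z); origin at its centre (20 mm above what it stands on); lies upright and loose on the bench beside the drawer unit at the start; in some runs absent
- left_long: black finned aluminium housing, a bar 105 x 32 x 40 mm (length along its own x, width y, height z); origin at its centre (20 mm above what it stands on); a finished piece of the last batch, lies in the drawer at the start; in some runs absent
- left_short: black finned aluminium housing, a bar 62 x 32 x 40 mm (length along its own x, width y, height z); origin at its centre (20 mm above what it stands on); a finished piece of the last batch, lies in the drawer at the start; in some runs absent
- sample_long: black finned aluminium housing, a bar 105 x 32 x 40 mm (length along its own x, width y, height z); origin at its centre (20 mm above what it stands on); a sample that lies either on the clipboard or on the cork mat; not to be touched
- sample_short: black finned aluminium housing, a bar 62 x 32 x 40 mm (length along its own x, width y, height z); origin at its centre (20 mm above what it stands on); a sample that lies either on the clipboard or on the cork mat; not to be touched
- clipboard: wooden clipboard with a sheet of paper and a steel clip, 130 x 190 x 5 mm, fixed, flat on the bench at the far left or far right; origin at the centre of its underside. The sample lying on it (within 50 mm of its origin) shows which length is to be loaded
- mat: cork mat, 130 x 170 x 5 mm, fixed, flat on the bench on the other side from the clipboard; origin at the centre of its underside; the sample of the length that is not wanted now lies on it
- tray: open red plastic tray for finished pieces, fixed, 150 (x) x 200 (y) x 50 mm high, walls and floor 5 mm; origin at the centre of its underside
- unit: the marker's low loading unit, a fixed white steel cabinet 250 (x, depth) x 280 (y) x 90 mm high with one blue-fronted drawer; its front faces its own -x; origin at the centre of its underside. On the rear of its top stands the marking head, 90 x 260 mm, reaching 170 mm above the bench, its front face 30 mm behind the origin; the start button is on the front part of the top
- unit_drawer0 (a joint): the drawer's travel in m: 0 fully home, grows as it slides out along the unit's -x, 0.174 at its stop; stays where it is left, needs about 1 to 2 N
- unit_drawer0_handle (a point): middle of the drawer's bar handle: a horizontal round steel bar 11 mm thick, 120 mm long along y, 35 mm in front of the drawer's face, about 52 mm above the bench; free space of 29 mm between bar and face, so it can be pinched from above with one finger on either side. Axes as the unit's
- drawer_floor (a point): centre of the drawer's inner floor (moves with the drawer; axes as the unit's, -x towards the front). The inside is 205 mm (x) x 238 mm (y); the floor is 22 mm above the bench, the side walls reach 46 mm above the floor, the front 57 mm. At the stop the front 168 mm of the inside is clear of the unit; things under 55 mm high pass when it closes
- start (a joint): start button's travel in m: 0 released, 0.006 fully down; springs back, takes about 5 N
- start_top (a point): centre of the top of the round start button, 36 mm wide, pressed straight down; on the unit's top
- thermos: pink upright bottle, 64 mm wide, 210 mm tall; bystander; origin at the centre of its base
- tape: roll of tape lying flat, 100 mm wide, 45 mm high; bystander; origin at the centre of its underside

How it is judged:
On the way, in this order (a step that is already met when the one before it is completed fails the run):
1. the drawer is pulled out to its stop (value of joint unit_drawer0 above 0.166 m), for 0.2 s.
2. the left pieces are in the tray, all housings of the sample's length are in the drawer, those of the other length are still on the bench, and the drawer is pushed home (value of joint unit_drawer0 below 0.008 m and ((horizontal distance between sample_long and clipboard below 0.1 m and (x of long0 in the frame of drawer_floor between -0.1 and 0.1 m and y of long0 in the frame of drawer_floor between -0.117 and 0.117 m and z of long0 in the frame of drawer_floor between 0 and 0.045 m) and (x of long1 in the frame of drawer_floor between -0.1 and 0.1 m and y of long1 in the frame of drawer_floor between -0.117 and 0.117 m and z of long1 in the frame of drawer_floor between 0 and 0.045 m) and (x of long2 in the frame of drawer_floor between -0.1 and 0.1 m and y of long2 in the frame of drawer_floor between -0.117 and 0.117 m and z of long2 in the frame of drawer_floor between 0 and 0.045 m) and height (world z) of each of short0, short1, short2 below 0.033 m and (x of short0 in the frame of tray above 0.07 m or x of short0 in the frame of tray below -0.07 m or y of short0 in the frame of tray above 0.095 m or y of short0 in the frame of tray below -0.095 m) and (x of short1 in the frame of tray above 0.07 m or x of short1 in the frame of tray below -0.07 m or y of short1 in the frame of tray above 0.095 m or y of short1 in the frame of tray below -0.095 m) and (x of short2 in the frame of tray above 0.07 m or x of short2 in the frame of tray below -0.07 m or y of short2 in the frame of tray above 0.095 m or y of short2 in the frame of tray below -0.095 m)) or (horizontal distance between sample_short and clipboard below 0.1 m and (x of short0 in the frame of drawer_floor between -0.1 and 0.1 m and y of short0 in the frame of drawer_floor between -0.117 and 0.117 m and z of short0 in the frame of drawer_floor between 0 and 0.045 m) and (x of short1 in the frame of drawer_floor between -0.1 and 0.1 m and y of short1 in the frame of drawer_floor between -0.117 and 0.117 m and z of short1 in the frame of drawer_floor between 0 and 0.045 m) and (x of short2 in the frame of drawer_floor between -0.1 and 0.1 m and y of short2 in the frame of drawer_floor between -0.117 and 0.117 m and z of short2 in the frame of drawer_floor between 0 and 0.045 m) and height (world z) of each of long0, long1, long2 below 0.033 m and (x of long0 in the frame of tray above 0.07 m or x of long0 in the frame of tray below -0.07 m or y of long0 in the frame of tray above 0.095 m or y of long0 in the frame of tray below -0.095 m) and (x of long1 in the frame of tray above 0.07 m or x of long1 in the frame of tray below -0.07 m or y of long1 in the frame of tray above 0.095 m or y of long1 in the frame of tray below -0.095 m) and (x of long2 in the frame of tray above 0.07 m or x of long2 in the frame of tray below -0.07 m or y of long2 in the frame of tray above 0.095 m or y of long2 in the frame of tray below -0.095 m))) and x of left_long in the frame of tray between -0.07 and 0.07 m and y of left_long in the frame of tray between -0.095 and 0.095 m and z of left_long in the frame of tray between 0 and 0.06 m and x of left_short in the frame of tray between -0.07 and 0.07 m and y of left_short in the frame of tray between -0.095 and 0.095 m and z of left_short in the frame of tray between 0 and 0.06 m), for 0.2 s.
3. the start button is pressed down (value of joint start above 0.0045 m), for 0.04 s.
At the end, for the whole second after the job is handed in: The drawer is home (within 8 mm) and the button released; every housing of the length of the sample on the clipboard lies in the drawer, every housing of the other length lies on the bench (not in the drawer or the tray), every piece that was left in the drawer lies in the tray, and all are at rest (all of step 2 and value of joint start below 0.002 m and linear speed of each of long0, long1, long2, short0, short1, short2, left_long, left_short below 0.02 m/s); the robot touches nothing.
It fails at once if a sample is moved more than 30 mm (distance of any of sample_long, sample_short from where it was at the start of the episode above 0.03 m).
It fails at once if the bottle or tape is moved more than 40 mm, or the bottle is tipped (distance of any of thermos, tape from where it was at the start of the episode above 0.04 m or angle between thermos's own z axis and vertical above 0.5 rad).
It fails at once if the start button is pressed while the drawer is open (value of joint start above 0.004 m and value of joint unit_drawer0 above 0.015 m).
Of long0, long1, long2 only 2 to 3 are there at a start; the rules pass over those that are not, and their reading is None.
Of short0, short1, short2 only 2 to 3 are there at a start; the rules pass over those that are not, and their reading is None.
Of left_long, left_short only 1 to 2 are there at a start; the rules pass over those that are not, and their reading is None.
At some moment in a run one of long0, long1, long2, short0, short1, short2 may be knocked a few centimetres aside while the robot is not near it.
Once in a run the grip may slacken for a moment while it holds something.
It also fails if it takes over 210 s, if anything falls off the work surface, if the arm or the gripper's body presses on something with over 40 N, if the wrist force passes 120 N, or if a joint passes its speed limit or range.

### The arm

A 7-joint arm with a two-finger parallel gripper is mounted at the origin on the work surface. World frame = base frame: x ahead of the robot, y to its left, z up, the work surface at z = 0. Lengths are in m, angles in rad, forces in N, time in s.
With the tool pointing down it reaches from about 0.35 to 0.9 m from the base axis. Payload 8.1 kg.
Tool frame: the origin (TCP) lies at the very end of the fingers, on their centre line; the grasp point (between the pads) lies 19 mm behind it; z points along the fingers, y is the line along which they close (so a half turn about z gives the same grasp; the last joint's range is limited). The gripper opens to 92 mm and grips with 3 to 60 N. Pads are 19 mm wide; open, the fingers measure 130 mm over their backs; the gripper's body (75 mm by 190 mm) begins 47 mm behind the grasp point.
Start: joints at [1.229, 0.434, 0.025, 1.573, -0.012, 1.134, -0.075], TCP at [0.148, -0.607, 0.227] pointing down, gripper open.
Joint ranges: [-2.62, 2.62], [-0.44, 2.09], [-1.27, 1.32], [0.08, 2.57], [-1.32, 4.46], [0.12, 2], [-2.74, 2.74]. Speed limits (rad/s): [2.22, 2.22, 3.01, 3.01, 3.14, 3.14, 3.14].

### API

Orientations are given as a rotation vector (axis times angle).
In Python, from cell import observe, get_image, sign_off, find_in, trace, place_of gives the robot as it stands. The module is installed in compiled form; this text tells all that it offers.
- The arm moves only by the shell command python3 -m handwheel 'ROWS' [OPENING] [FORCE]. ROWS is JSON, a list of rows, each a list of 6 numbers: the shift along the tool's x, y, z each as a share of 0.02 m, from -1 to 1, then the turn, a rotation vector about the tool's x, y, z each as a share of 4 degrees, from -1 to 1. A call has 1 to 8 rows; each row shifts and turns the commanded pose from where the row before left it, along the tool's axes as they then stand; what a row does not reach is not made up. A row lasts 1/12 s, in which the tool goes at most 41.7 mm and 7.16 degrees, less where a joint would pass 70% of its speed; a pose out of reach is approached as far as the arm can. A call with a number of a shift or a turn outside -1 to 1 is refused whole. A call with a gripper value outside its range is refused whole. OPENING is the opening, from 0 (shut) to 1 (fully open), set as the call begins (- or left out, the last holds). The fingers move at their own pace and stop on an object; FORCE is the grip in N (left out, the last holds). Time passes only in rows, so rows that do not move let the fingers close. It gives the time, the measured TCP pose, the force, the opening and the grip force at its end, in the units of the state.
- observe(): the state, without advancing time (a new reading comes with each control period).
- get_image(name): name is "scene" or "side" or "wrist"; returns a dict with "image" (480x640x3 uint8, red, green, blue), "fx", "fy", "cx", "cy" (pixels), "position" and "orientation" of the camera in the world. Camera axes: x right, y down, z forward; pixel columns grow to the right and rows downward; lengths in m; the calibration is good to about 2 mm. The wrist camera is an equidistant fisheye: a pixel r from the principal point sees the ray r / f radians off the axis. A picture is of the moment at which its call begins. There is no depth.
- sign_off(): hands the job in; it is judged then, once.
Trained networks look in the newest picture that a camera, given by its name, has taken for a name from the list of things; names that differ only in an ending like _2 or _b are one class to them, and where a whole thing is asked for, a point or a joint stands for the part that bears it (a point fixed in the world has none). Each returns a list of dicts, best first, with "score" (0 to 1); they miss things now and then, are a little off and sometimes report something else, mostly with a low value. They report only what shows in the picture. A call takes as long as a camera call.
- find_in(label, camera): "rect" ([centre column, centre row, width, height] as shares, 0 to 1, of the picture: columns of its width, rows of its height, round what is visible of it).
- trace(label, camera): "region" (480x640 bool, what is visible of it) and "rect" ([centre column, centre row, width, height] as shares, 0 to 1, of the picture: columns of its width, rows of its height, round what is visible of it).
- place_of(label, camera): "point" ([column, row] as shares, 0 to 1, of the picture: columns of its width, rows of its height: a listed point, or the origin of a listed thing).
The state is a dict: "clock": time; "joints": joint angles; "dq": joint speeds; "joint_efforts": joint torques, N m; "position": TCP position; "ee_rot": TCP orientation; "force": force on the tool from outside, world axes, zero at the start; "ft_torque": the same for the moment, N m; "width": opening from 0.0 (shut) to 1.0 (fully open); "gripper_force": force on a finger pad.
Only numpy, scipy, OpenCV 4.12 (cv2) and the standard library are available. Lean on these libraries where they do the work, as an engineer would, in place of code of your own. Each camera call takes 0.05 s, during which the arm holds its last target. There are 200 camera calls.

## Working session

There is one attempt and no reset: what is moved stays moved. The work goes in short steps, Python scripts to look and compute and a shell command to move; the robot and the scene stay as the last step left them, time stands still between calls to the robot, and variables do not carry over. Pictures are saved under pics/ and viewed, at most 14 in all, crops included, and the job is handed in when it is done.

```bash
mkdir -p pics; cat > h.py <<'E'
import numpy as np, cv2
from scipy.spatial.transform import Rotation as R
from cell import *
def rot(o):
    o=np.array(o,float)
    if o.shape==(3,3): return o
    return R.from_rotvec(o).as_matrix() if o.size==3 else R.from_quat(o).as_matrix()
def save(cam,name):
    g=get_image(cam); cv2.imwrite('pics/'+name,g['image'][:,:,::-1]); return g
def ray(g,u,v,wrist=False):
    x=(u-g['cx'])/g['fx']; y=(v-g['cy'])/g['fy']
    if wrist:
        r=np.hypot(x,y); d=np.array([x/r*np.sin(r),y/r*np.sin(r),np.cos(r)]) if r>1e-9 else np.array([0,0,1.])
    else: d=np.array([x,y,1.])
    d=rot(g['orientation'])@d
    return np.array(g['position']),d/np.linalg.norm(d)
def plane(g,u,v,z,wrist=False):
    p,d=ray(g,u,v,wrist); return p+d*(z-p[2])/d[2]
def tri(a,b):
    (p,d),(q,e)=a,b
    t=np.linalg.lstsq(np.stack([d,-e],1),q-p,rcond=None)[0]
    x,y=p+t[0]*d,q+t[1]*e; return (x+y)/2,np.linalg.norm(x-y)
E
python3 - <<'E'
from h import *
for c in ['scene','side','wrist']:
    g=save(c,c+'0.png'); print(c,{k:np.round(g[k],3).tolist() for k in g if k!='image'})
print(observe())
E
```

```text
scene {'fx': 448.598, 'fy': 448.598, 'cx': 317.67, 'cy': 232.261, 'position': [1.271, -0.543, 1.235], 'orientation': [-2.247, -1.11, 0.382]}
side {'fx': 616.158, 'fy': 616.158, 'cx': 315.494, 'cy': 240.865, 'position': [0.248, 1.474, 1.085], 'orientation': [-0.328, 2.659, -1.439]}
wrist {'fx': 371.648, 'fy': 371.648, 'cx': 320.821, 'cy': 241.188, 'position': [0.228, -0.587, 0.382], 'orientation': [2.268, -1.78, -0.281]}
{'clock': 0.15, 'joints': array([ 1.22943767,  0.43507697,  0.02494658,  1.57383639, -0.0116155 ,
        1.13401549, -0.07508601]), 'dq': array([ 0.00039262, -0.00130201,  0.0002049 , -0.00284712,  0.0008338 ,
       -0.00039005,  0.00039152]), 'joint_efforts': array([ 9.13684062e-08, -6.68269944e+01,  9.85656939e-01, -3.14694786e+01,
       -6.03555911e-02,  3.93727503e-02,  7.53504514e-05]), 'position': array([ 0.14769925, -0.60691582,  0.22613621]), 'ee_rot': array([-3.11807813e+00, -3.73956043e-01,  3.52972247e-04]), 'force': array([ 0.32231781, -0.04256502, -0.57017545]), 'ft_torque': array([0.04774294, 0.00260641, 0.04711527]), 'gripper_force': 0.0, 'width': 1.0088616489529094}
```

View pics/scene0.png

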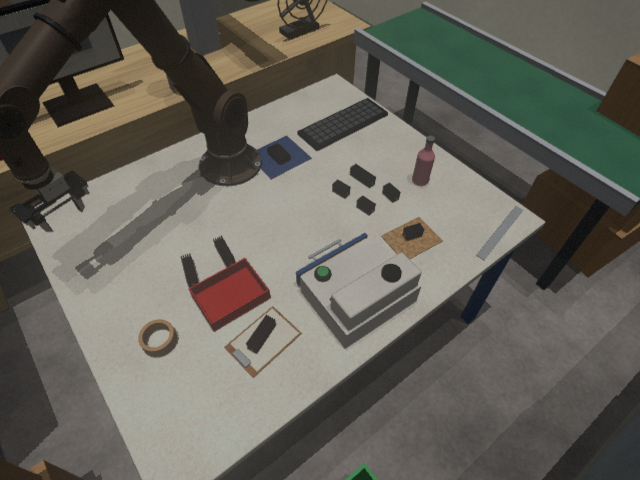

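View pics/side0.png

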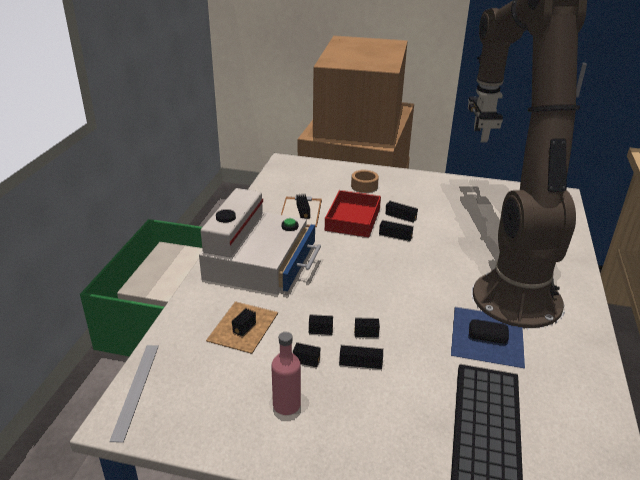

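```bash
python3 - <<'E'
from h import *
G={c:get_image(c) for c in ['scene','side']}
for n in ['unit','unit_drawer0_handle','drawer_floor','start_top','tray','clipboard','mat','thermos','tape','long0','short0','sample_long','sample_short']:
    P={}
    for c in G:
        P[c]=[(np.array(r['point'])*[640,480],round(float(r['score']),2)) for r in place_of(n,c)][:8]
        print(n,c,[(p.round().astype(int).tolist(),s) for p,s in P[c]])
    if P['scene'] and P['side']:
        x,e=tri(ray(G['scene'],*P['scene'][0][0]),ray(G['side'],*P['side'][0][0])); print('   tri',x.round(3),e.round(3))
E
```

```text
unit scene [([356, 293], 0.65)]
unit side [([261, 263], 0.91)]
   tri [ 0.757  0.014 -0.007] 0.002
unit_drawer0_handle scene [([323, 246], 0.6)]
unit_drawer0_handle side [([313, 254], 0.71)]
   tri [0.59  0.016 0.06 ] 0.007
drawer_floor scene [([263, 338], 0.29)]
drawer_floor side []
start_top scene [([319, 266], 0.57)]
start_top side [([289, 217], 0.53)]
   tri [ 0.683 -0.068  0.124] 0.015
tray scene [([235, 294], 0.88)]
tray side [([352, 221], 0.92)]
   tri [ 0.532 -0.296 -0.001] 0.004
clipboard scene [([263, 342], 0.96), ([365, 210], 0.37)]
clipboard side [([303, 211], 0.87), ([307, 356], 0.4)]
   tri [ 0.716 -0.316 -0.004] 0.008
mat scene [([411, 239], 0.67)]
mat side [([245, 327], 0.9)]
   tri [ 0.708  0.308 -0.003] 0.002
thermos scene [([421, 179], 0.87)]
thermos side [([285, 406], 0.57)]
   tri [0.527 0.547 0.004] 0.005
tape scene [([160, 340], 0.78)]
tape side [([361, 186], 0.56)]
   tri [ 0.542 -0.551  0.003] 0.014
long0 scene [([188, 271], 0.9), ([364, 175], 0.86), ([223, 250], 0.74), ([392, 193], 0.32)]
long0 side [([394, 228], 0.91), ([363, 358], 0.9), ([398, 209], 0.59)]
   tri [ 0.371 -0.36  -0.027] 0.054
short0 scene [([341, 188], 0.8), ([392, 192], 0.7), ([419, 177], 0.61), ([364, 208], 0.51)]
short0 side [([319, 323], 0.82), ([308, 356], 0.73), ([368, 326], 0.62)]
   tri [0.465 0.251 0.045] 0.112
sample_long scene [([260, 333], 0.82), ([422, 179], 0.7), ([343, 190], 0.56)]
sample_long side [([306, 202], 0.7)]
   tri [ 0.703 -0.314  0.032] 0.008
sample_short scene [([415, 230], 0.82)]
sample_short side [([245, 319], 0.88)]
   tri [0.703 0.32  0.035] 0.006
```

The scene picture shows the long sample on the clipboard at about (260,333) and the short one on the mat at (415,230). Two loose longs are by the tray at (188,271) and (223,250). One long, at (363,175), lies among three shorts. The object at (278,153) is a computer mouse. Next I fit box models to the traces in both views.

```bash
cat >> h.py <<'E'
from scipy.optimize import minimize
def proj(g,P,wrist=False):
    q=(np.asarray(P)-np.array(g['position']))@rot(g['orientation'])
    if wrist:
        s=np.hypot(q[:,0],q[:,1]); r=np.arctan2(s,q[:,2])/np.maximum(s,1e-9); x,y=q[:,0]*r,q[:,1]*r
    else: x,y=q[:,0]/q[:,2],q[:,1]/q[:,2]
    return np.stack([x*g['fx']+g['cx'],y*g['fy']+g['cy']],1)
def corners(L,x,y,z,yaw,W=.032,H=.04):
    c=np.array([[i,j,k] for i in(-L/2,L/2) for j in(-W/2,W/2) for k in(-H/2,H/2)])
    return c@R.from_euler('z',yaw).as_matrix().T+[x,y,z]
def iou(g,m,P,wrist=False):
    q=proj(g,P,wrist); im=np.zeros(m.shape,np.uint8)
    cv2.fillConvexPoly(im,cv2.convexHull(np.round(q*16).astype(np.int32)),1,shift=4); im=im>0
    return (im&m).sum()/max(1,(im|m).sum())
def fit(views,L,z=None):
    "views: list of (g,mask,wrist). best x,y,z,yaw,iou"
    g,m,w=views[0]; v,u=np.nonzero(m); p0=plane(g,u.mean(),v.mean(),.03,w); best=None
    for yaw in np.arange(0,np.pi,np.pi/6):
        f=lambda s:-sum(iou(g,m,corners(L,s[0],s[1],z if z else s[3],s[2]),w) for g,m,w in views)/len(views)
        x0=[p0[0],p0[1],yaw]+([] if z else [.02]); S=np.vstack([x0]+[np.add(x0,d) for d in np.diag([.01,.01,.3]+([] if z else [.01]))])
        r=minimize(f,x0,method='Nelder-Mead',options=dict(initial_simplex=S,maxiter=150))
        if best is None or r.fun<best.fun: best=r
    s=best.x; return s[0],s[1],(z or s[3]),np.degrees(s[2])%180,-best.fun
def masks(label,cam,smin=.3):
    out=[]
    for r in trace(label,cam):
        m=r['region']
        if r['score']<smin or m.sum()<30: continue
        if all((m&o).sum()<.5*min(m.sum(),o.sum()) for o in out): out.append(m)
    return out
def match(G,M,z=.02):
    "pair masks of two views by centroid on plane z"
    out=[]
    for a in M['scene']:
        pa=plane(G['scene'],*np.argwhere(a).mean(0)[::-1],z)
        d=[np.linalg.norm(pa-plane(G['side'],*np.argwhere(b).mean(0)[::-1],z)) for b in M['side']]
        if d and min(d)<.03: out.append((a,M['side'][int(np.argmin(d))]))
        else: out.append((a,None))
    return out
E
cat > hous.py <<'E'
from h import *
G={c:get_image(c) for c in ['scene','side']}
M={}
for c in G:
    M[c]=[]
    for n in ['long0','short0','sample_long']:
        for m in masks(n,c):
            if all((m&o).sum()<.5*min(m.sum(),o.sum()) for o in M[c]): M[c].append(m)
for a,b in match(G,M):
    V=[(G['scene'],a,False)]+([(G['side'],b,False)] if b is not None else [])
    r=[(fit(V,L),L) for L in (.105,.062)]
    r.sort(key=lambda t:-t[0][4]); print(len(V),np.argwhere(a).mean(0)[::-1].round(),[(L,np.round(f,3).tolist()) for f,L in r])
E
python3 hous.py; python3 - <<'E'
from h import *
G={c:get_image(c) for c in ['scene','side']}
for n in ['unit_drawer0_handle','start_top','tray']:
  for c in G:
    for r in trace(n,c)[:2]:
        m=r['region']; b=cv2.minAreaRect(np.argwhere(m)[:,::-1].astype(np.float32)); pts=cv2.boxPoints(b)
        print(n,c,round(r['score'],2),m.sum(),[plane(G[c],*p,.05).round(3)[:2].tolist() for p in pts])
E
```

```text
2 [189. 270.] [(0.105, [0.375, -0.372, 0.018, 164.23, 0.875]), (0.062, [0.377, -0.372, 0.018, 162.928, 0.709])]
2 [363. 176.] [(0.105, [0.386, 0.365, 0.021, 4.815, 0.881]), (0.062, [0.393, 0.365, 0.021, 12.558, 0.643])]
1 [224. 251.] [(0.105, [0.37, -0.243, 0.012, 171.067, 0.945]), (0.062, [0.407, -0.254, 0.049, 172.86, 0.713])]
2 [341. 189.] [(0.062, [0.39, 0.252, 0.021, 11.787, 0.87]), (0.105, [0.398, 0.251, 0.019, 1.689, 0.544])]
2 [390. 192.] [(0.062, [0.516, 0.39, 0.021, 173.83, 0.874]), (0.105, [0.525, 0.389, 0.02, 172.75, 0.564])]
2 [260. 335.] [(0.105, [0.709, -0.311, 0.028, 107.199, 0.749]), (0.062, [0.71, -0.317, 0.021, 107.574, 0.738])]
2 [366. 206.] [(0.062, [0.509, 0.271, 0.02, 8.883, 0.891]), (0.105, [0.494, 0.27, 0.018, 8.534, 0.551])]
1 [413. 232.] [(0.062, [0.697, 0.327, 0.01, 74.443, 0.916]), (0.105, [0.68, 0.341, -0.026, 86.065, 0.608])]
1 [229. 294.] [(0.105, [0.563, -0.364, 0.07, 52.218, 0.204]), (0.062, [0.578, -0.388, 0.111, 37.374, 0.134])]
unit_drawer0_handle scene 0.71 634 [[0.585, -0.124], [0.576, 0.173], [0.638, 0.159], [0.642, -0.131]]
unit_drawer0_handle side 0.91 1197 [[0.672, 0.171], [0.666, -0.177], [0.58, -0.125], [0.597, 0.207]]
start_top scene 0.44 96 [[0.633, -0.047], [0.652, -0.022], [0.682, -0.045], [0.663, -0.07]]
start_top side 0.45 73 [[0.725, -0.13], [0.736, -0.171], [0.702, -0.18], [0.691, -0.139]]
tray scene 0.55 3441 [[0.452, -0.417], [0.446, -0.195], [0.638, -0.219], [0.633, -0.424]]
tray scene 0.22 604 [[0.587, -0.125], [0.579, 0.171], [0.642, 0.156], [0.645, -0.132]]
tray side 0.69 1952 [[0.597, -0.132], [0.639, -0.41], [0.455, -0.404], [0.432, -0.131]]
tray side 0.53 499 [[0.542, 0.451], [0.549, 0.382], [0.48, 0.388], [0.476, 0.457]]
```

```bash
cat > to.py <<'E'
import sys; from h import *
# to.py x y z yaw : tool-frame shift in row units (20 mm), remaining turn in 4 deg units
o=observe(); Rm=R.from_rotvec(o['ee_rot']).as_matrix(); x,y,z,yaw=map(float,sys.argv[1:5])
t=np.radians(yaw); T=np.array([[np.cos(t),np.sin(t),0],[np.sin(t),-np.cos(t),0],[0,0,-1]])
d=np.array([x,y,z])-o['position']; rv=R.from_matrix(Rm.T@T).as_rotvec(degrees=True)
print('t',round(o['clock'],1),'pos',o['position'].round(4),'yaw',round(np.degrees(np.arctan2(Rm[1,0],Rm[0,0])),1),'w',round(o['width'],3),'gf',round(o['gripper_force'],1),'f',o['force'].round(1))
print('shift now',(Rm.T@d/.02).round(2),'turn',(rv/4).round(2),'shift after turn',(T.T@d/.02).round(2),'j',o['joints'].round(2))
E
H="python3 -m handwheel"
$H '[[0,0,0,0,0,-1],[0,0,0,0,0,-1],[0,0,0,0,0,-1],[0,0,0,0,0,-1],[0,0,0,0,0,-1],[0,0,0,0,0,-1],[0,0,0,0,0,-1],[0,0,0,0,0,-1]]' >/dev/null
$H '[[0,0,0,0,0,-1],[0,0,0,0,0,-1],[0,0,0,0,0,-1],[0,0,0,0,0,-1],[0,0,0,0,0,-1],[0,0,0,0,0,-1],[0,0,0,0,0,-1],[0,0,0,0,0,-1]]' >/dev/null
$H '[[0,0,0,0,0,-1],[0,0,0,0,0,-1],[0,0,0,0,0,-1],[0,0,0,0,0,0]]'; python3 to.py .56 .016 .22 90
```

```text
clock: 4.02
position: [0.1476, -0.6073, 0.2267]
ee_rot: [2.224, 2.219, -0.0]
force: [0.1, 0.5, -0.3]
width: 0.999
gripper_force: 0.0
t 4.0 pos [ 0.1476 -0.6073  0.2267] yaw 89.9 w 0.999 gf 0.0 f [ 0.1  0.5 -0.3]
shift now [31.22 20.54  0.33] turn [-0.    0.   -0.04] shift after turn [31.17 20.62  0.34] j [ 1.43  0.45 -0.27  1.55  0.13  1.15  1.13]
```

```bash
H="python3 -m handwheel"
for i in 1; do :; done
$H '[[1,0.66,0,0,0,0],[1,0.66,0,0,0,0],[1,0.66,0,0,0,0],[1,0.66,0,0,0,0],[1,0.66,0,0,0,0],[1,0.66,0,0,0,0],[1,0.66,0,0,0,0],[1,0.66,0,0,0,0]]' >/dev/null
$H '[[1,0.66,0,0,0,0],[1,0.66,0,0,0,0],[1,0.66,0,0,0,0],[1,0.66,0,0,0,0],[1,0.66,0,0,0,0],[1,0.66,0,0,0,0],[1,0.66,0,0,0,0],[1,0.66,0,0,0,0]]' >/dev/null
$H '[[1,0.66,0,0,0,0],[1,0.66,0,0,0,0],[1,0.66,0,0,0,0],[1,0.66,0,0,0,0],[1,0.66,0,0,0,0],[1,0.66,0,0,0,0],[1,0.66,0,0,0,0],[1,0.66,0,0,0,0]]' >/dev/null
$H '[[1,0.66,0,0,0,0],[1,0.66,0,0,0,0],[1,0.66,0,0,0,0],[1,0.66,0,0,0,0],[1,0.66,0,0,0,0],[1,0.66,0,0,0,0],[1,0.66,0,0,0,0],[0,0,0,0,0,0]]' 
python3 - <<'E'
from h import *
g=save('wrist','w1.png'); print(g['position'],g['orientation'])
for n in ['unit_drawer0_handle','start_top']:
    for r in place_of(n,'wrist')[:2]: 
        u,v=np.array(r['point'])*[640,480]; print(n,r['score'],u,v,plane(g,u,v,.052 if 'hand' in n else .1,True))
E
python3 to.py .59 .016 .22 90
```

```text
clock: 6.68
position: [0.5623, 0.0155, 0.227]
ee_rot: [-2.224, -2.217, -0.005]
force: [-0.6, 0.7, -0.3]
width: 1.005
gripper_force: 0.0
[0.56107868 0.0988487  0.38340385] [ 2.83124489 -0.00333122  0.00360182]
unit_drawer0_handle 0.79 355.008 214.896 [0.59331751 0.01787628 0.052     ]
t 6.8 pos [0.5602 0.01   0.2265] yaw 89.6 w 0.998 gf 0.0 f [-0.1 -0.3  1. ]
shift now [0.31 1.49 0.32] turn [-0.01  0.01 -0.1 ] shift after turn [0.3  1.49 0.32] j [ 0.33  0.4  -0.6   1.7   0.25  1.12 -0.35]
```

View pics/w1.png

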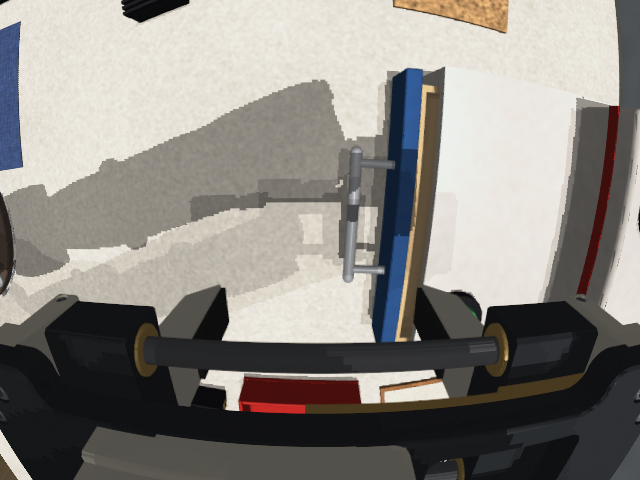

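The wrist view shows the handle bar running from (356,152) to (348,278), with the blue front to its right and the gap clear.

```bash
python3 - <<'E'
from h import *
g=get_image('wrist')
for z in(.052,.058): print(*[plane(g,u,v,z,True).round(4) for u,v in[(356,152),(348,278),(352,215)]])
S=get_image('scene');D=get_image('side')
for c in('scene','side'):
    for r in place_of('unit_drawer0_handle',c)[:1]: 
        a=np.array(r['point'])*[640,480]; print(c,tri(ray(S if c=='scene' else D,*a),ray(g,352,215,True)))
E
python3 to.py .593 .017 .12 91; python3 -m handwheel '[[0.3,0.75,0,0,0,0],[0.05,0.87,0,0,0,-0.3],[0,0,1,0,0,0],[0,0,1,0,0,0],[0,0,1,0,0,0],[0,0,1,0,0,0],[0,0,1,0,0,0],[0,0,0,0,0,0]]' 0.23; python3 to.py .593 .017 .034 91
```

```text
[0.5909 0.0695 0.052 ] [ 0.5855 -0.0512  0.052 ] [0.588  0.0117 0.052 ]
[0.5903 0.0699 0.058 ] [ 0.585  -0.0486  0.058 ] [0.5875 0.0132 0.058 ]
scene (array([0.59094918, 0.0160416 , 0.05682433]), np.float64(0.009112684240163664))
side (array([0.58483333, 0.00909583, 0.04461239]), np.float64(0.007836985794302503))
t 7.1 pos [0.5602 0.0093 0.2268] yaw 89.6 w 0.998 gf 0.0 f [-0.2  0.5 -0.6]
shift now [0.4  1.64 5.34] turn [ 0.    0.01 -0.36] shift after turn [0.36 1.64 5.34] j [ 0.33  0.4  -0.6   1.7   0.25  1.12 -0.35]
clock: 7.75
position: [0.5905, 0.0159, 0.1231]
ee_rot: [-2.203, -2.235, 0.007]
force: [-0.5, -0.3, 0.5]
width: 0.464
gripper_force: 0.0
t 7.8 pos [0.5905 0.0159 0.1231] yaw 90.8 w 0.464 gf 0.0 f [-0.5 -0.3  0.5]
shift now [0.06 0.15 4.46] turn [-0.08  0.01 -0.05] shift after turn [0.05 0.13 4.46] j [ 0.27  0.55 -0.55  1.74  0.34  0.96 -0.41]
```

```bash
python3 - <<'E'
from h import *
g=save('wrist','w2.png')
for r in place_of('unit_drawer0_handle','wrist')[:1]:
    u,v=np.array(r['point'])*[640,480]; print(r['score'],u,v,plane(g,u,v,.052,True))
E
python3 to.py .593 .017 .034 91
```

```text
0.62 323.58400000000006 254.78400000000002 [0.59104273 0.01665957 0.052     ]
t 7.8 pos [0.5925 0.0167 0.1267] yaw 90.8 w 0.384 gf 0.0 f [ 1.1 -0.3  0.6]
shift now [0.01 0.03 4.64] turn [-0.02  0.   -0.04] shift after turn [0.01 0.02 4.64] j [ 0.27  0.55 -0.56  1.73  0.34  0.96 -0.41]
```

View pics/w2.png

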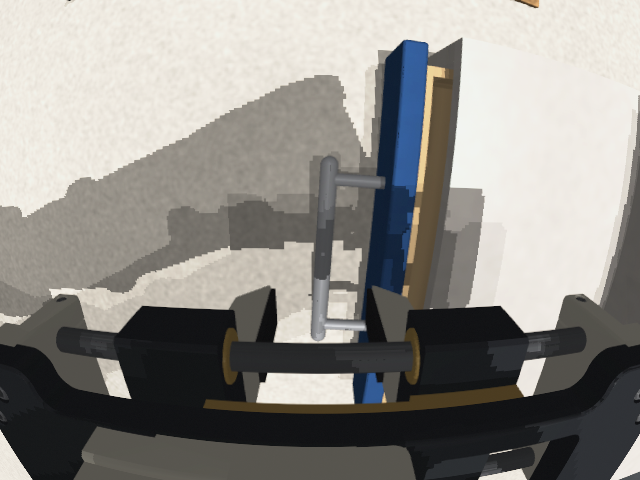

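The bar runs from (329,165) to (318,335). The unit is yawed about -2.5°, so I turn the tool to match and descend.

```bash
python3 -m handwheel '[[0,-0.08,0,0,0,0.82],[0,0,0,0,0,0],[0,0,0.8,0,0,0],[0,0,1,0,0,0],[0,0,1,0,0,0],[0,0,1,0,0,0],[0,0,0.8,0,0,0],[0,0,0,0,0,0]]' 0.23;python3 -m handwheel '[[0,0,0,0,0,0]]'; python3 to.py .591 .017 .034 87.5
```

```text
clock: 8.52
position: [0.5903, 0.0167, 0.0331]
ee_rot: [-2.265, -2.175, 0.004]
force: [-1.3, -0.5, -0.6]
width: 0.233
gripper_force: 0.0
clock: 8.6
position: [0.5916, 0.0172, 0.0354]
ee_rot: [2.266, 2.175, 0.0]
force: [0.2, 1.3, 0.5]
width: 0.229
gripper_force: 0.0
t 8.6 pos [0.5916 0.0172 0.0354] yaw 87.6 w 0.229 gf 0.0 f [0.2 1.3 0.5]
shift now [-0.01 -0.03  0.07] turn [0.   0.   0.04] shift after turn [-0.01 -0.03  0.07] j [ 0.22  0.65 -0.49  1.81  0.42  0.78 -0.53]
```

```bash
H="python3 -m handwheel"; $H '[[0,0,0,0,0,0],[0,0,0,0,0,0],[0,0,0,0,0,0],[0,0,0,0,0,0]]' 0.05 20
$H '[[0,-0.4,0,0,0,0],[0,-0.8,0,0,0,0],[0,-0.8,0,0,0,0],[0,-0.8,0,0,0,0],[0,-0.8,0,0,0,0],[0,-0.8,0,0,0,0],[0,-0.8,0,0,0,0],[0,-0.8,0,0,0,0]]'
$H '[[0,-0.8,0,0,0,0],[0,-0.8,0,0,0,0],[0,-0.6,0,0,0,0],[0,-0.3,0,0,0,0],[0,-0.2,0,0,0,0],[0,0,0,0,0,0],[0,0,0,0,0,0],[0,0,0,0,0,0]]'
python3 to.py .417 .017 .034 87.5
```

```text
clock: 8.93
position: [0.5924, 0.0174, 0.0363]
ee_rot: [2.266, 2.173, 0.003]
force: [-1.4, 0.0, 7.3]
width: 0.111
gripper_force: 20.0
clock: 9.6
position: [0.4724, 0.0231, 0.0362]
ee_rot: [2.265, 2.173, 0.006]
force: [2.1, 1.8, 9.5]
width: 0.113
gripper_force: 20.0
clock: 10.27
position: [0.431, 0.0255, 0.0375]
ee_rot: [2.262, 2.163, 0.031]
force: [40.6, -6.4, -27.7]
width: 0.154
gripper_force: 20.0
t 10.3 pos [0.431  0.0255 0.0375] yaw 87.4 w 0.154 gf 20.0 f [ 40.6  -6.4 -27.7]
shift now [-0.46 -0.68  0.16] turn [ 0.32 -0.09 -0.02] shift after turn [-0.45 -0.68  0.18] j [ 0.22  0.45 -0.51  2.22  0.43  0.54 -0.66]
```

```bash
python3 - <<'E'
from h import *
g=save('side','s2.png'); S=get_image('scene')
for r in place_of('unit_drawer0_handle','side')[:1]:
  for q in place_of('unit_drawer0_handle','scene')[:1]:
    print(r['score'],q['score'],tri(ray(g,*(np.array(r['point'])*[640,480])),ray(S,*(np.array(q['point'])*[640,480]))))
print(observe())
E
```

```text
0.85 0.89 (array([0.43341012, 0.02817449, 0.05148079]), np.float64(0.0028273932377207564))
{'clock': 10.4667, 'joints': array([ 0.22012399,  0.45342008, -0.50846215,  2.21625717,  0.42847363,
        0.53976331, -0.65756633]), 'dq': array([-0.00075429,  0.00068513,  0.00052425,  0.00133623, -0.00076867,
       -0.00143529, -0.00072204]), 'joint_efforts': array([-3.50697443e+00, -5.29391599e+01, -1.14636433e+01,  4.58887875e+00,
       -4.98385549e+00,  1.00501013e+01,  2.39530118e-02]), 'position': array([0.43109483, 0.02544314, 0.03750786]), 'ee_rot': array([2.26201926, 2.16268926, 0.03155822]), 'force': array([ 40.69975341,  -6.5015022 , -27.42121542]), 'ft_torque': array([-1.25577018, -8.35917598, -0.10004505]), 'gripper_force': 19.999741315841675, 'width': 0.15265502205486228}
```

View pics/s2.png

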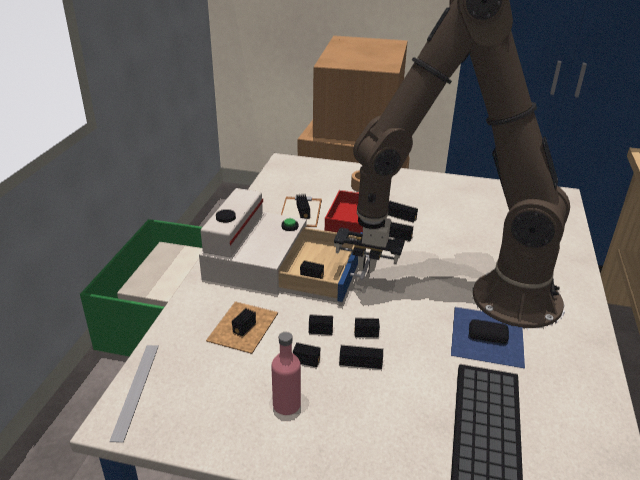

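The handle moved 157 mm and the tool then met a firm 40 N. The drawer had started slightly open (the tan strip in w2), so it is at its stop. At least one short piece lies inside, at (312,270). I relax, release and lift.

```bash
H="python3 -m handwheel"; $H '[[0,0.4,0,0,0,0],[0,0.15,0,0,0,0],[0,0,0,0,0,0],[0,0,0,0,0,0]]'
$H '[[0,0,0,0,0,0],[0,0,0,0,0,0],[0,0,-0.7,0,0,0],[0,0,-1,0,0,0],[0,0,-1,0,0,0],[0,0,-1,0,0,0],[0,0,-1,0,0,0],[0,0,-1,0,0,0]]' 0.23
$H '[[0,0,-1,0,0,0],[0,1,-1,0,0,0],[0,1,-1,0,0,0],[0,1,-1,0,0,0],[0,0.5,-1,0,0,0],[0,0,0,0,0,0],[0,0,0,0,0,0],[0,0,0,0,0,0]]' 1
python3 - <<'E'
from h import *
g=save('wrist','w3.png')
for n in['unit_drawer0_handle','drawer_floor','start_top','left_long','left_short']:
  for r in place_of(n,'wrist')[:3]:
    u,v=np.array(r['point'])*[640,480]; print(n,round(r['score'],2),u,v,plane(g,u,v,{'u':.052,'d':.022,'s':.1,'l':.042}[n[0]],True).round(3))
E
python3 to.py .5 .02 .25 87.5
```

```text
clock: 10.8
position: [0.433, 0.0251, 0.037]
ee_rot: [2.264, 2.171, 0.012]
force: [6.5, 0.2, 15.9]
width: 0.109
gripper_force: 20.0
clock: 11.47
position: [0.4272, 0.0239, 0.1494]
ee_rot: [-2.267, -2.174, 0.002]
force: [1.0, -0.8, -1.2]
width: 0.228
gripper_force: 0.0
clock: 12.13
position: [0.497, 0.021, 0.2478]
ee_rot: [-2.267, -2.174, 0.003]
force: [-0.4, 0.7, -0.2]
width: 0.76
gripper_force: 0.0
unit_drawer0_handle 0.73 255.168 209.904 [0.432 0.025 0.052]
drawer_floor 0.96 408.832 206.112 [0.59  0.017 0.022]
start_top 0.54 516.4159999999999 310.704 [ 0.694 -0.077  0.1  ]
start_top 0.49 209.47199999999998 0.288 [0.411 0.22  0.1  ]
start_top 0.19 406.27200000000005 210.72 [0.569 0.031 0.1  ]
left_short 0.84 406.528 156.192 [0.583 0.072 0.042]
left_short 0.17 209.088 1.92 [0.394 0.241 0.042]
t 12.4 pos [0.4978 0.021  0.2483] yaw 87.6 w 0.99 gf 0.0 f [-0.6 -0.6  0.7]
shift now [-0.05  0.11 -0.09] turn [-0.01  0.    0.03] shift after turn [-0.05  0.11 -0.09] j [ 0.36  0.28 -0.64  1.8   0.18  1.12 -0.38]
```

View pics/w3.png

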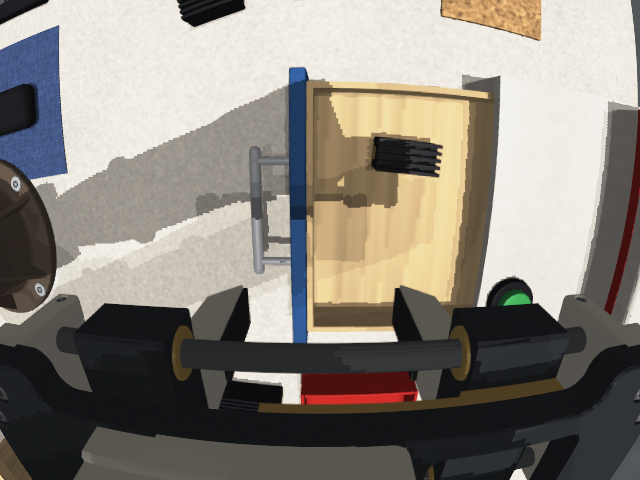

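The drawer holds one short piece at (406,156), and the floor is otherwise clear right to the back. I fit it in the wrist and side views.

```bash
python3 - <<'E'
from h import *
g=get_image('wrist'); s=get_image('side')
mw=[m for m in masks('left_short','wrist',.2) if np.hypot(*(np.argwhere(m).mean(0)[::-1]-[406,156]))<25]
ms=[m for m in masks('left_short','side',.1) if np.hypot(*(np.argwhere(m).mean(0)[::-1]-[312,270]))<15]
print(len(mw),len(ms))
print(np.round(fit([(g,mw[0],True)],.062,.042),4))
if ms: print(np.round(fit([(g,mw[0],True),(s,ms[0],False)],.062),4))
E
```

```text
1 1
[5.80900e-01 7.27000e-02 4.20000e-02 1.72165e+02 9.06800e-01]
[5.82500e-01 7.23000e-02 3.78000e-02 1.72314e+02 8.46400e-01]
```

```bash
H="python3 -m handwheel"; 
$H '[[0,0,0,0,0,-1],[0,0,0,0,0,-1],[0,0,0,0,0,-1],[0,0,0,0,0,-1],[0,0,0,0,0,-1],[0,0,0,0,0,-1],[0,0,0,0,0,-1],[0,0,0,0,0,-1]]' 0.6 >/dev/null
$H '[[0,0,0,0,0,-1],[0,0,0,0,0,-1],[0,0,0,0,0,-1],[0,0,0,0,0,-1],[0,0,0,0,0,-1],[0,0,0,0,0,-1],[0,0,0,0,0,-1],[0,0,0,0,0,-1]]' >/dev/null
$H '[[0,0,0,0,0,-1],[0,0,0,0,0,-1],[0,0,0,0,0,-1],[0,0,0,0,0,-1],[0,0,0,0,0,-1.0],[0,0,0,0,0,0]]' >/dev/null
python3 to.py .582 .0725 .13 172
```

```text
t 14.5 pos [0.4984 0.021  0.2486] yaw 171.8 w 0.601 gf 0.0 f [-0.7 -0.9 -0.4]
shift now [-3.77  3.15  5.93] turn [ 0.   -0.   -0.06] shift after turn [-3.78  3.13  5.93] j [ 0.58  0.35 -0.94  1.79  0.31  1.16  0.97]
```

```bash
H="python3 -m handwheel"; 
$H '[[-0.94,0.79,0.5,0,0,0],[-0.94,0.79,0.5,0,0,0],[-0.94,0.79,0.8,0,0,0],[-0.95,0.78,0.8,0,0,0],[0,0,0.9,0,0,0],[0,0,0.9,0,0,0],[0,0,0.5,0,0,0],[0,0,0,0,0,0]]' 0.6
python3 - <<'E'
from h import *
g=get_image('wrist')
for r in trace('left_short','wrist')[:4]:
    m=r['region']; f=fit([(g,m,True)],.062,.042); print(round(r['score'],2),np.argwhere(m).mean(0)[::-1],m.sum(),np.round(f,4))
E
python3 to.py .582 .0725 .034 172
```

```text
clock: 15.13
position: [0.5809, 0.0718, 0.1484]
ee_rot: [-0.232, -3.129, 0.002]
force: [-0.1, -0.1, 0.3]
width: 0.597
gripper_force: 0.0
0.66 [321.70792564 241.65019569] 4088 [5.814000e-01 7.180000e-02 4.200000e-02 1.725706e+02 9.160000e-01]
t 15.2 pos [0.5822 0.0723 0.1511] yaw 171.5 w 0.599 gf 0.0 f [-0.1  1.1  0.8]
shift now [0.01 0.01 5.86] turn [-0.   -0.   -0.12] shift after turn [0.01 0.01 5.86] j [ 0.35  0.59 -0.83  1.71  0.49  1.06  0.77]
```

```bash
H="python3 -m handwheel"; 
$H '[[0,0,1,0,0,-0.12],[0,0,1,0,0,0],[0,0,1,0,0,0],[0,0,1,0,0,0],[0,0,1,0,0,0],[0,0,0.8,0,0,0],[0,0,0,0,0,0],[0,0,0,0,0,0]]'
$H '[[0,0,0,0,0,0],[0,0,0,0,0,0],[0,0,0,0,0,0],[0,0,-1,0,0,0],[0,0,-1,0,0,0],[0,0,-1,0,0,0],[0,0,-1,0,0,0],[0,0,-1,0,0,0]]' 0.05 30
$H '[[0,0,-1,0,0,0],[0,0,-1,0,0,0],[0,0,-1,0,0,0],[0,0,0,0,0,0]]'
python3 to.py .532 -.296 .2 172
```

```text
clock: 15.9
position: [0.5826, 0.0723, 0.0356]
ee_rot: [0.218, 3.134, -0.0]
force: [0.4, 0.2, 0.6]
width: 0.602
gripper_force: 0.0
clock: 16.57
position: [0.5822, 0.0725, 0.1363]
ee_rot: [0.217, 3.133, 0.0]
force: [-0.2, -0.2, -0.8]
width: 0.341
gripper_force: 30.0
clock: 16.9
position: [0.584, 0.0735, 0.1994]
ee_rot: [0.216, 3.128, 0.002]
force: [0.4, 0.1, -0.5]
width: 0.343
gripper_force: 30.0
t 16.9 pos [0.584  0.0735 0.1994] yaw 172.1 w 0.343 gf 30.0 f [ 0.4  0.1 -0.5]
shift now [  0.03 -18.66  -0.07] turn [0.03 0.09 0.02] shift after turn [  0.   -18.66  -0.03] j [ 0.37  0.54 -0.87  1.66  0.45  1.15  0.82]
```

```bash
H="python3 -m handwheel"; 
$H '[[0,-1,0,0,0,0],[0,-1,0,0,0,0],[0,-1,0,0,0,0],[0,-1,0,0,0,0],[0,-1,0,0,0,0],[0,-1,0,0,0,0],[0,-1,0,0,0,0],[0,-1,0,0,0,0]]' >/dev/null
$H '[[0,-1,0,0,0,0],[0,-1,0,0,0,0],[0,-1,0,0,0,0],[0,-1,0,0,0,0],[0,-1,0,0,0,0],[0,-1,0,0,0,0],[0,-1,0,0,0,0],[0,-1,0,0,0,0]]' >/dev/null
$H '[[0,-1,0,0,0,0],[0,-1,0,0,0,0],[0,-0.6,0,0,0,0],[0,0,0,0,0,0],[0,0,1,0,0,0],[0,0,1,0,0,0],[0,0,1,0,0,0],[0,0,0,0,0,0]]'
python3 to.py .532 -.296 .02 172
python3 - <<'E'
from h import *
g=get_image('wrist'); s=get_image('scene')
for c,G in(('wrist',g),('scene',s)):
  for r in place_of('tray',c)[:1]:
    print(c,r['score'],plane(G,*(np.array(r['point'])*[640,480]),0,c=='wrist').round(3))
E
```

```text
clock: 18.9
position: [0.5289, -0.2941, 0.1312]
ee_rot: [-0.214, -3.129, -0.004]
force: [-1.0, -0.8, -1.7]
width: 0.342
gripper_force: 30.0
t 18.9 pos [ 0.5289 -0.2941  0.1312] yaw 172.2 w 0.342 gf 30.0 f [-1.  -0.8 -1.7]
shift now [-0.19 -0.09  5.56] turn [ 0.03 -0.08  0.04] shift after turn [-0.17 -0.07  5.56] j [ 0.95  0.63 -0.8   1.68  0.51  1.05  1.41]
wrist 0.57 [ 0.53  -0.313  0.   ]
```

```bash
H="python3 -m handwheel"; 
$H '[[0,0,1,0,0,0],[0,0,1,0,0,0],[0,0,1,0,0,0],[0,0,1,0,0,0],[0,0,1,0,0,0],[0,0,0.6,0,0,0],[0,0,0,0,0,0],[0,0,0,0,0,0]]'
$H '[[0,0,0,0,0,0],[0,0,0,0,0,0],[0,0,0,0,0,0],[0,0,-1,0,0,0],[0,0,-1,0,0,0],[0,0,-1,0,0,0],[0,0,-1,0,0,0],[0,0,-1,0,0,0]]' 0.7
$H '[[0,0,-1,0,0,0],[0,0,-1,0,0,0],[0,0,-1,0,0,0],[0,0,0,0,0,0]]'
python3 to.py .37 -.243 .16 171
python3 - <<'E'
from h import *
G={c:save(c,c+'3.png') for c in('wrist','scene')}
for r in trace('left_short','wrist')[:3]+trace('long0','wrist')[:4]:
    m=r['region']; print(round(r['score'],2),np.argwhere(m).mean(0)[::-1],m.sum(),[np.round(fit([(G['wrist'],m,True)],L,.025),3) for L in(.062,.105)])
E
```

```text
clock: 19.77
position: [0.5331, -0.296, 0.0246]
ee_rot: [0.216, 3.13, -0.001]
force: [0.9, -0.3, 1.5]
width: 0.348
gripper_force: 30.0
clock: 20.43
position: [0.5306, -0.296, 0.1238]
ee_rot: [-0.217, -3.134, -0.0]
force: [0.8, -0.2, -0.5]
width: 0.699
gripper_force: 0.0
clock: 20.77
position: [0.5328, -0.2963, 0.1869]
ee_rot: [0.217, 3.129, -0.003]
force: [1.1, 0.7, 0.1]
width: 0.7
gripper_force: 0.0
t 20.8 pos [ 0.5328 -0.2963  0.1869] yaw 172.1 w 0.7 gf 0.0 f [1.1 0.7 0.1]
shift now [8.44 1.52 1.3 ] turn [-0.02  0.08  0.27] shift after turn [8.46 1.36 1.35] j [ 0.97  0.58 -0.83  1.62  0.46  1.15  1.45]
0.85 [321.57355548 219.26550868] 2821 [array([ 5.30000e-01, -2.96000e-01,  2.50000e-02,  1.71323e+02,
        9.09000e-01]), array([ 5.54000e-01, -2.98000e-01,  2.50000e-02,  1.73151e+02,
        6.00000e-01])]
0.68 [304.0754059  217.59904528] 34984 [array([ 0.5  , -0.379,  0.025, 24.447,  0.103]), array([ 5.3000e-01, -3.6600e-01,  2.5000e-02,  4.3789e+01,  1.7100e-01])]
0.66 [356.44203604  49.18363371] 4106 [array([ 3.94000e-01, -2.48000e-01,  2.50000e-02,  1.73093e+02,
        7.84000e-01]), array([ 3.77000e-01, -2.46000e-01,  2.50000e-02,  1.72082e+02,
        9.73000e-01])]
0.6 [209.35078726  59.71127792] 5462 [array([ 3.61000e-01, -3.66000e-01,  2.50000e-02,  1.64286e+02,
        6.18000e-01]), array([ 3.75000e-01, -3.71000e-01,  2.50000e-02,  1.64127e+02,
        9.31000e-01])]
```

View pics/wrist3.png

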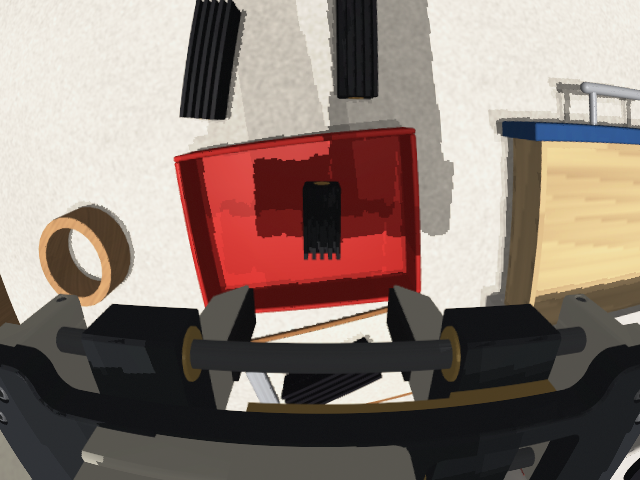

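The left short lies in the tray at (321,219). The next longs are at (356,50) and (210,60), and both fits are good. I go to the nearer one, at (.374,-.245).

```bash
H="python3 -m handwheel"; 
$H '[[1,0.17,0.2,0,0,0],[1,0.17,0.2,0,0,0],[1,0.17,0.2,0,0,0],[1,0.17,0.2,0,0,0],[1,0.17,0.2,0,0,0],[1,0.17,0.2,0,0,0],[1,0.17,0.2,0,0,0],[1,0.1,0.2,0,0,0]]' 0.7
$H '[[0.2,0,0,0,0,0],[0,0,0,0,0,0]]'
python3 - <<'E'
from h import *
g=get_image('wrist')
for r in trace('long0','wrist')[:4]:
    m=r['region']; print(round(r['score'],2),np.argwhere(m).mean(0)[::-1],m.sum(),[np.round(fit([(g,m,True)],L,.02),3) for L in(.105,)])
E
python3 to.py .374 -.245 .012 172
```

```text
clock: 21.63
position: [0.3743, -0.2476, 0.1496]
ee_rot: [-0.217, -3.133, -0.002]
force: [-0.7, 0.3, 0.3]
width: 0.7
gripper_force: 0.0
clock: 21.8
position: [0.3703, -0.2479, 0.1501]
ee_rot: [-0.218, -3.132, -0.0]
force: [0.5, -0.5, -0.8]
width: 0.7
gripper_force: 0.0
0.78 [325.67795402 237.06968455] 5611 [array([ 3.76000e-01, -2.45000e-01,  2.00000e-02,  1.73241e+02,
        9.47000e-01])]
0.64 [179.21124954 249.64290949] 5458 [array([ 3.7500e-01, -3.7300e-01,  2.0000e-02,  1.6282e+02,  8.8300e-01])]
t 21.9 pos [ 0.3729 -0.2483  0.1508] yaw 172.1 w 0.701 gf 0.0 f [ 0.7 -0.9  0.2]
shift now [-0.03  0.17  6.94] turn [0.   0.01 0.01] shift after turn [-0.03  0.17  6.94] j [ 1.2   0.38 -0.92  2.03  0.39  0.91  1.51]
```

```bash
H="python3 -m handwheel"; 
$H '[[-0.12,0.16,1,0,0,-0.2],[0,0,1,0,0,0],[0,0,1,0,0,0],[0,0,1,0,0,0],[0,0,1,0,0,0],[0,0,1,0,0,0],[0,0,0.8,0,0,0],[0,0,0,0,0,0]]'
$H '[[0,0,0,0,0,0],[0,0,0,0,0,0],[0,0,0,0,0,0],[0,0,0,0,0,0],[0,0,-1,0,0,0],[0,0,-1,0,0,0],[0,0,-1,0,0,0],[0,0,-1,0,0,0]]' 0.05 40
$H '[[0,0,-1,0,0,0],[0,0,-1,0,0,0],[0,0,-1,0,0,0],[0,0,-1,0,0,0],[0,0,-1,0,0,-0.6],[0,0,-1,0,0,-0.5],[0,0,0,0,0,0]]'
python3 to.py .56 -.047 .22 177.5
```

```text
clock: 22.57
position: [0.375, -0.2443, 0.0123]
ee_rot: [-0.194, -3.133, -0.004]
force: [0.4, -0.3, -0.4]
width: 0.699
gripper_force: 0.0
clock: 23.23
position: [0.3749, -0.2451, 0.0962]
ee_rot: [0.195, 3.135, -0.001]
force: [0.4, -0.4, -0.0]
width: 0.17
gripper_force: 0.0
clock: 23.82
position: [0.3768, -0.2456, 0.2186]
ee_rot: [0.071, 3.136, -0.006]
force: [1.5, 0.0, -0.1]
width: 0.046
gripper_force: 0.0
t 23.8 pos [ 0.3768 -0.2456  0.2186] yaw 177.4 w 0.046 gf 0.0 f [ 1.5  0.  -0.1]
shift now [-8.7  10.34 -0.07] turn [-0.05  0.07 -0.03] shift after turn [-8.72 10.32 -0.07] j [ 1.28  0.31 -1.    1.94  0.3   1.05  1.68]
```

It missed: the fingers closed on nothing. I look again.

```bash
python3 - <<'E'
from h import *
g=save('wrist','w4.png')
for r in trace('long0','wrist')[:4]:
    m=r['region']; print(round(r['score'],2),np.argwhere(m).mean(0)[::-1],m.sum(),[np.round(fit([(g,m,True)],L,.02),3) for L in(.105,)])
E
```

```text
0.94 [197.61668682 215.10036276] 4135 [array([ 3.76000e-01, -3.73000e-01,  2.00000e-02,  1.63409e+02,
        9.48000e-01])]
0.86 [322.83911757 210.82862524] 3717 [array([ 3.7800e-01, -2.4500e-01,  2.0000e-02,  1.7309e+02,  9.3100e-01])]
```

View pics/w4.png

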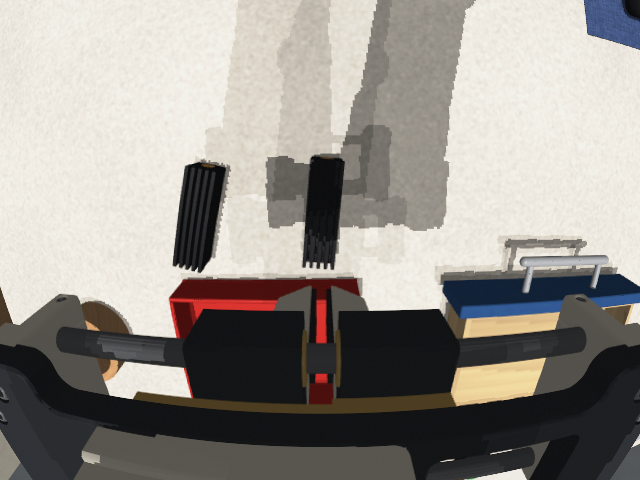

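The piece is undisturbed at (323,210). I lifted before the fingers had closed. Retrying with a longer wait.

```bash
H="python3 -m handwheel"; 
$H '[[0,0,0.7,0,0,1],[0,0,1,0,0,0.1],[0,0,1,0,0,0],[0,0,1,0,0,0],[0,0,1,0,0,0],[0,0,1,0,0,0],[0,0,0,0,0,0],[0,0,0,0,0,0]]' 0.6
python3 to.py .377 -.245 .013 173
```

```text
clock: 24.58
position: [0.3739, -0.2442, 0.0999]
ee_rot: [-0.194, -3.133, -0.003]
force: [0.4, 0.3, 1.6]
width: 0.573
gripper_force: 0.0
t 24.6 pos [ 0.3739 -0.2442  0.0999] yaw 172.9 w 0.573 gf 0.0 f [0.4 0.3 1.6]
shift now [-0.17 -0.03  4.34] turn [ 0.02 -0.04 -0.02] shift after turn [-0.16 -0.02  4.34] j [ 1.13  0.46 -0.87  2.09  0.48  0.81  1.42]
```

```bash
H="python3 -m handwheel"; 
$H '[[-0.1,0,0.9,0,0,0],[0,0,0.9,0,0,0],[0,0,0.9,0,0,0],[0,0,0.9,0,0,0],[0,0,0.6,0,0,0],[0,0,0,0,0,0],[0,0,0,0,0,0]]'
$H '[[0,0,0,0,0,0],[0,0,0,0,0,0],[0,0,0,0,0,0],[0,0,0,0,0,0],[0,0,0,0,0,0],[0,0,0,0,0,0],[0,0,0,0,0,0]]' 0.05 40
$H '[[0,0,-1,0,0,0],[0,0,-1,0,0,0],[0,0,-1,0,0,0],[0,0,-1,0,0,0],[0,0,-1,0,0,0],[0,0,-1,0,0,-0.6],[0,0,-1,0,0,-0.5],[0,0,0,0,0,0]]'
python3 to.py .56 -.047 .15 177.5
```

```text
clock: 25.17
position: [0.3772, -0.2454, 0.0174]
ee_rot: [0.195, 3.135, -0.0]
force: [-0.2, -0.7, 0.5]
width: 0.601
gripper_force: 0.0
clock: 25.75
position: [0.3772, -0.2456, 0.0173]
ee_rot: [0.195, 3.135, -0.001]
force: [-1.6, -0.8, 7.1]
width: 0.345
gripper_force: 40.0
clock: 26.42
position: [0.3785, -0.2458, 0.1598]
ee_rot: [0.071, 3.137, -0.004]
force: [-0.1, -1.2, -1.6]
width: 0.346
gripper_force: 40.0
t 26.4 pos [ 0.3785 -0.2458  0.1598] yaw 177.4 w 0.346 gf 40.0 f [-0.1 -1.2 -1.6]
shift now [-8.61 10.35  0.49] turn [-0.04  0.05 -0.03] shift after turn [-8.63 10.33  0.49] j [ 1.22  0.39 -0.96  2.01  0.39  0.93  1.58]
```

```bash
H="python3 -m handwheel"; 
$H '[[-0.78,0.94,0,0,0,0],[-0.78,0.94,0,0,0,0],[-0.78,0.94,0,0,0,0],[-0.78,0.94,0,0,0,0],[-0.78,0.94,0,0,0,0],[-0.78,0.94,0,0,0,0],[-0.78,0.94,0,0,0,0],[-0.78,0.94,0,0,0,0]]'
$H '[[-0.78,0.94,0,0,0,0],[-0.78,0.94,0,0,0,0],[-0.8,0.94,0,0,0,0],[0,0,0,0,0,0],[0,0,0,0,0,0]]'
python3 to.py .56 -.047 .041 177.5
python3 - <<'E'
from h import *
g=get_image('wrist'); s=get_image('side')
for c,G in(('wrist',g),('side',s)):
  for n,z in(('drawer_floor',.022),('unit_drawer0_handle',.052),('start_top',.1)):
   for r in place_of(n,c)[:1]:
    print(c,n,round(r['score'],2),plane(G,*(np.array(r['point'])*[640,480]),z,c=='wrist').round(3))
E
```

```text
clock: 27.08
position: [0.5088, -0.1001, 0.1557]
ee_rot: [-0.076, -3.139, 0.0]
force: [-0.5, -0.4, -1.7]
width: 0.346
gripper_force: 40.0
clock: 27.5
position: [0.5585, -0.0454, 0.1557]
ee_rot: [-0.072, -3.14, -0.001]
force: [0.1, -0.2, -1.7]
width: 0.344
gripper_force: 40.0
t 27.5 pos [ 0.5585 -0.0454  0.1557] yaw 177.4 w 0.344 gf 40.0 f [ 0.1 -0.2 -1.7]
shift now [-0.08 -0.08  5.74] turn [ 0.01 -0.01 -0.03] shift after turn [-0.08 -0.08  5.74] j [ 0.6   0.56 -0.88  1.77  0.49  1.05  1.06]
wrist drawer_floor 0.9 [0.591 0.013 0.022]
wrist unit_drawer0_handle 0.69 [0.431 0.022 0.052]
wrist start_top 0.29 [ 0.647 -0.241  0.1  ]
side drawer_floor 0.74 [0.599 0.017 0.022]
side unit_drawer0_handle 0.72 [0.428 0.031 0.052]
side start_top 0.7 [ 0.674 -0.178  0.1  ]
```

```bash
H="python3 -m handwheel"; 
$H '[[-0.05,-0.08,1,0,0,0],[0,0,1,0,0,0],[0,0,1,0,0,0],[0,0,1,0,0,0],[0,0,1,0,0,0],[0,0,0.7,0,0,0],[0,0,0,0,0,0],[0,0,0,0,0,0]]'
$H '[[0,0,0,0,0,0],[0,0,0,0,0,0],[0,0,0,0,0,0],[0,0,0,0,0,0],[0,0,-1,0,0,0],[0,0,-1,0,0,0],[0,0,-1,0,0,0],[0,0,-1,0,0,0]]' 0.5
$H '[[0,0,-1,0,0,0],[0,0,-1,0,0,0],[0,0,-1,0,0,0],[0,0,0,0,0,0]]'
python3 to.py .376 -.373 .16 163.3
python3 hous.py
```

```text
clock: 28.57
position: [0.5593, -0.0485, 0.0427]
ee_rot: [-0.075, -3.14, -0.0]
force: [0.1, -0.0, -1.5]
width: 0.346
gripper_force: 40.0
clock: 29.23
position: [0.5593, -0.0485, 0.1239]
ee_rot: [0.074, 3.141, -0.0]
force: [0.3, -0.2, -0.5]
width: 0.501
gripper_force: 0.0
clock: 29.57
position: [0.5614, -0.0479, 0.1869]
ee_rot: [0.074, 3.135, -0.0]
force: [1.0, -0.7, -0.6]
width: 0.495
gripper_force: 0.0
t 29.6 pos [ 0.5614 -0.0479  0.1869] yaw 177.3 w 0.495 gf 0.0 f [ 1.  -0.7 -0.6]
shift now [  8.5  -16.67   1.3 ] turn [0.01 0.08 3.5 ] shift after turn [  4.21 -18.23   1.35] j [ 0.62  0.53 -0.9   1.73  0.46  1.1   1.09]
1 [303. 254.] [(0.105, [0.544, -0.036, 0.015, 177.342, 0.955]), (0.062, [0.56, -0.045, 0.037, 0.927, 0.684])]
2 [362. 176.] [(0.105, [0.385, 0.366, 0.021, 5.223, 0.884]), (0.062, [0.383, 0.364, 0.021, 12.657, 0.633])]
2 [189. 271.] [(0.105, [0.378, -0.374, 0.018, 166.728, 0.838]), (0.062, [0.387, -0.377, 0.019, 166.639, 0.697])]
2 [391. 192.] [(0.062, [0.517, 0.391, 0.019, 179.459, 0.864]), (0.105, [0.511, 0.39, 0.019, 169.713, 0.553])]
2 [341. 189.] [(0.062, [0.39, 0.252, 0.02, 5.833, 0.895]), (0.105, [0.39, 0.254, 0.02, 3.211, 0.556])]
2 [357. 201.] [(0.062, [0.479, 0.263, 0.019, 8.023, 0.829]), (0.105, [0.47, 0.263, 0.016, 174.101, 0.517])]
2 [260. 335.] [(0.105, [0.709, -0.31, 0.024, 110.415, 0.854]), (0.062, [0.708, -0.31, 0.024, 112.828, 0.751])]
```

The first long is in. One short was knocked aside but stays on the bench. Next is the long at (.376,-.373).

```bash
H="python3 -m handwheel"; 
$H '[[0,-1,0,0,0,1],[0,-1,0,0,0,1],[0,-1,0,0,0,1],[0,-1,0,0,0,0.5],[0,-1,0,0,0,0],[0,-1,0,0,0,0],[0,-1,0,0,0,0],[0,-1,0,0,0,0]]' 0.65 >/dev/null
$H '[[0.6,-1,0,0,0,0],[0.6,-1,0,0,0,0],[0.6,-1,0,0,0,0],[0.6,-1,0,0,0,0],[0.6,-1,0,0,0,0],[0.6,-1,0,0,0,0],[0,0,0,0,0,0],[0,0,0,0,0,0]]' >/dev/null
python3 to.py .376 -.373 .13 163.3
```

```text
t 31.3 pos [ 0.4188 -0.3007  0.1824] yaw 162.9 w 0.645 gf 0.0 f [ 1.2  0.  -0.3]
shift now [ 0.98 -4.08  2.62] turn [-0.01 -0.01 -0.1 ] shift after turn [ 1.01 -4.08  2.62] j [ 1.15  0.44 -0.85  1.84  0.38  1.03  1.42]
```

```bash
H="python3 -m handwheel"; 
$H '[[0.25,-1,0.5,0,0,0],[0.25,-1,0.5,0,0,0],[0.25,-1,0.5,0,0,0],[0.25,-1,0.5,0,0,0],[0,-0.08,0.6,0,0,0],[0,0,0,0,0,0],[0,0,0,0,0,0]]'
python3 - <<'E'
from h import *
g=get_image('wrist')
for r in trace('long0','wrist')[:3]:
    m=r['region']; print(round(r['score'],2),np.argwhere(m).mean(0)[::-1],m.sum(),[np.round(fit([(g,m,True)],L,.02),3) for L in(.105,)])
E
python3 to.py .376 -.373 .016 163.3
```

```text
clock: 31.88
position: [0.3785, -0.3697, 0.1304]
ee_rot: [-0.457, -3.108, -0.002]
force: [-0.8, -0.4, -1.0]
width: 0.649
gripper_force: 0.0
0.57 [315.9527695  233.48925153] 6373 [array([ 3.75000e-01, -3.72000e-01,  2.00000e-02,  1.64161e+02,
        9.38000e-01])]
t 32.0 pos [ 0.3795 -0.3696  0.1314] yaw 163.4 w 0.654 gf 0.0 f [0.3 0.3 1.1]
shift now [ 0.12 -0.22  5.77] turn [0.01 0.02 0.02] shift after turn [ 0.12 -0.21  5.77] j [ 1.25  0.51 -0.8   1.87  0.45  0.94  1.53]
```

```bash
H="python3 -m handwheel"; 
$H '[[0.15,-0.18,1,0,0,-0.1],[0,0,1,0,0,0],[0,0,1,0,0,0],[0,0,1,0,0,0],[0,0,1,0,0,0],[0,0,0.7,0,0,0],[0,0,0,0,0,0],[0,0,0,0,0,0]]'
$H '[[0,0,0,0,0,0],[0,0,0,0,0,0],[0,0,0,0,0,0],[0,0,0,0,0,0],[0,0,0,0,0,0],[0,0,0,0,0,0],[0,0,0,0,0,0]]' 0.05 40
$H '[[0,0,-1,0,0,0],[0,0,-1,0,0,0],[0,0,-1,0,0,0],[0,0,-1,0,0,-1],[0,0,-1,0,0,-1],[0,0,-1,0,0,-1],[0,0,-1,0,0,-0.4],[0,0,0,0,0,0]]'
python3 to.py .56 .018 .15 177.5
```

```text
clock: 32.65
position: [0.3751, -0.3724, 0.0172]
ee_rot: [0.444, 3.11, 0.001]
force: [0.7, -0.4, 0.7]
width: 0.649
gripper_force: 0.0
clock: 33.23
position: [0.3745, -0.3733, 0.0173]
ee_rot: [0.446, 3.109, -0.001]
force: [-0.8, 1.5, 6.8]
width: 0.345
gripper_force: 40.0
clock: 33.9
position: [0.3758, -0.3741, 0.16]
ee_rot: [0.072, 3.137, -0.005]
force: [0.6, -0.9, -0.8]
width: 0.345
gripper_force: 40.0
t 33.9 pos [ 0.3758 -0.3741  0.16  ] yaw 177.4 w 0.345 gf 40.0 f [ 0.6 -0.9 -0.8]
shift now [-8.3  20.01  0.47] turn [-0.04  0.05 -0.03] shift after turn [-8.35 19.99  0.5 ] j [ 1.33  0.5  -0.89  1.84  0.46  1.01  1.77]
```

```bash
H="python3 -m handwheel"; 
$H '[[-0.42,1,0,0,0,0],[-0.42,1,0,0,0,0],[-0.42,1,0,0,0,0],[-0.42,1,0,0,0,0],[-0.42,1,0,0,0,0],[-0.42,1,0,0,0,0],[-0.42,1,0,0,0,0],[-0.42,1,0,0,0,0]]' >/dev/null
$H '[[-0.42,1,0,0,0,0],[-0.42,1,0,0,0,0],[-0.42,1,0,0,0,0],[-0.42,1,0,0,0,0],[-0.42,1,0,0,0,0],[-0.42,1,0,0,0,0],[-0.42,1,0,0,0,0],[-0.42,1,0,0,0,0]]' >/dev/null
$H '[[-0.42,1,0,0,0,0],[-0.42,1,0,0,0,0],[-0.42,1,0,0,0,0],[-0.42,1,0,0,0,0],[0,0,0,0,0,0],[0,0,0,0,0,0]]'
python3 to.py .56 .018 .0405 177.5
python3 - <<'E'
from h import *
g=save('wrist','w5.png')
for r in trace('long0','wrist')[:4]:
    m=r['region']; print(round(r['score'],2),np.argwhere(m).mean(0)[::-1],m.sum(),np.round(fit([(g,m,True)],.105,.042),3))
E
```

```text
clock: 35.73
position: [0.5608, 0.0197, 0.1558]
ee_rot: [-0.072, -3.14, -0.001]
force: [-0.1, -0.4, -2.6]
width: 0.342
gripper_force: 40.0
t 35.7 pos [0.5608 0.0197 0.1558] yaw 177.4 w 0.342 gf 40.0 f [-0.1 -0.4 -2.6]
shift now [ 0.03 -0.09  5.77] turn [ 0.01 -0.02 -0.03] shift after turn [ 0.04 -0.09  5.77] j [ 0.48  0.56 -0.88  1.77  0.49  1.05  0.95]
0.97 [231.88813258 236.60047351] 6758 [ 5.6000e-01 -4.8000e-02  4.2000e-02  1.7659e+02  9.2100e-01]
0.9 [630.39113132  49.69584991] 1759 [0.394 0.342 0.042 7.637 0.931]
0.56 [320.62830746 284.92490761] 13530 [5.87000e-01 1.90000e-02 4.20000e-02 1.60518e+02 4.89000e-01]
```

View pics/w5.png

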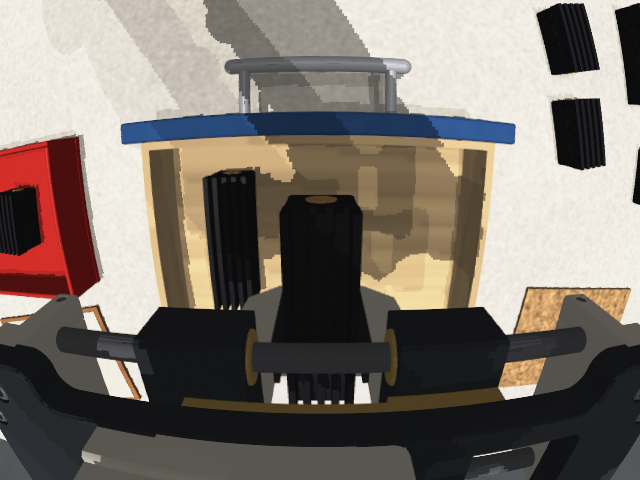

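The first long lies flat in the drawer at (232,240), and the held long hangs straight at (320,260). I lower it.

```bash
H="python3 -m handwheel"; 
$H '[[0,-0.05,1,0,0,0],[0,0,1,0,0,0],[0,0,1,0,0,0],[0,0,1,0,0,0],[0,0,1,0,0,0],[0,0,0.7,0,0,0],[0,0,0,0,0,0],[0,0,0,0,0,0]]'
$H '[[0,0,0,0,0,0],[0,0,0,0,0,0],[0,0,0,0,0,0],[0,0,0,0,0,0],[0,0,-1,0,0,0],[0,0,-1,0,0,0],[0,0,-1,0,0,0],[0,0,-1,0,0,0]]' 0.5
$H '[[0,0,-1,0,0,0],[0,0,-1,0,0,0],[0,0,-1,0,0,-1],[0,0,0,0,0,-1]]'
python3 to.py .385 .365 .16 185
```

```text
clock: 36.5
position: [0.5606, 0.0167, 0.0424]
ee_rot: [-0.076, -3.139, 0.001]
force: [-0.2, -0.6, -2.3]
width: 0.345
gripper_force: 40.0
clock: 37.17
position: [0.561, 0.0175, 0.1239]
ee_rot: [0.074, 3.141, -0.0]
force: [0.3, -0.2, 0.3]
width: 0.498
gripper_force: 0.0
clock: 37.5
position: [0.5629, 0.0183, 0.187]
ee_rot: [-0.149, 3.132, -0.0]
force: [0.3, 0.9, 0.3]
width: 0.496
gripper_force: 0.0
t 37.5 pos [0.5629 0.0183 0.187 ] yaw -174.5 w 0.496 gf 0.0 f [0.3 0.9 0.3]
shift now [ 7.21 18.1   1.3 ] turn [-0.01  0.08  0.12] shift after turn [ 7.35 18.04  1.35] j [ 0.52  0.54 -0.93  1.73  0.48  1.11  1.1 ]
```

```bash
H="python3 -m handwheel"; 
$H '[[0.4,1,0,0,0,0],[0.4,1,0,0,0,0],[0.4,1,0,0,0,0],[0.4,1,0,0,0,0],[0.4,1,0,0,0,0],[0.4,1,0,0,0,0],[0.4,1,0,0,0,0],[0.4,1,0,0,0,0]]' 0.65 >/dev/null
$H '[[0.4,1,0.1,0,0,0],[0.4,1,0.2,0,0,0],[0.4,1,0.2,0,0,0],[0.4,1,0.2,0,0,0],[0.4,1,0.2,0,0,0],[0.4,1,0.2,0,0,0],[0.4,1,0.3,0,0,0],[0.4,1,0.3,0,0,0]]' >/dev/null
$H '[[0.4,1,0.3,0,0,0],[0.4,1,0.3,0,0,0],[0,0,0,0,0,0],[0,0,0,0,0,0],[0,0,0,0,0,0]]'
python3 - <<'E'
from h import *
g=get_image('wrist')
for r in trace('long0','wrist')[:3]:
    m=r['region']; print(round(r['score'],2),np.argwhere(m).mean(0)[::-1],m.sum(),[np.round(fit([(g,m,True)],L,.02),3) for L in(.105,.062)])
E
python3 to.py .385 .365 .016 185
```

```text
clock: 39.25
position: [0.3849, 0.3622, 0.1369]
ee_rot: [-0.145, 3.138, -0.001]
force: [-0.3, 0.7, 0.1]
width: 0.651
gripper_force: 0.0
0.73 [319.7569186  233.88088687] 6179 [array([0.385, 0.361, 0.02 , 6.886, 0.945]), array([0.366, 0.359, 0.02 , 6.989, 0.675])]
0.44 [512.38181818 475.10909091] 220 [array([7.68000e-01, 6.65000e-01, 2.00000e-02, 1.73141e+02, 9.30000e-01]), array([0.747, 0.672, 0.02 , 6.687, 0.973])]
t 39.4 pos [0.3853 0.3617 0.1369] yaw -174.8 w 0.651 gf 0.0 f [ 0.6 -0.2  0.2]
shift now [0.01 0.17 6.04] turn [-0.01  0.01  0.05] shift after turn [0.   0.17 6.04] j [-0.2   0.54 -0.92  1.86  0.51  0.99  0.32]
```

```bash
H="python3 -m handwheel"; 
$H '[[0,0.03,1,0,0,-0.35],[0,0,1,0,0,0],[0,0,1,0,0,0],[0,0,1,0,0,0],[0,0,1,0,0,0],[0,0,1,0,0,0],[0,0,0,0,0,0],[0,0,0,0,0,0]]'
$H '[[0,0,0,0,0,0],[0,0,0,0,0,0],[0,0,0,0,0,0],[0,0,0,0,0,0],[0,0,0,0,0,0],[0,0,0,0,0,0],[0,0,0,0,0,0]]' 0.05 40
$H '[[0,0,-1,0,0,0],[0,0,-1,0,0,0],[0,0,-1,0,0,0],[0,0,-1,0,0,1],[0,0,-1,0,0,1],[0,0,-1,0,0,0.25],[0,0,-1,0,0,0],[0,0,0,0,0,0]]'
python3 to.py .563 .083 .15 177.5
```

```text
clock: 40.02
position: [0.3847, 0.3622, 0.0165]
ee_rot: [0.181, -3.135, 0.002]
force: [-0.4, 0.5, 0.8]
width: 0.649
gripper_force: 0.0
clock: 40.6
position: [0.3849, 0.3631, 0.0173]
ee_rot: [-0.183, 3.135, -0.0]
force: [0.4, -1.8, 6.9]
width: 0.346
gripper_force: 40.0
clock: 41.27
position: [0.3852, 0.365, 0.1602]
ee_rot: [0.063, 3.137, 0.006]
force: [0.3, 1.1, -2.2]
width: 0.342
gripper_force: 40.0
t 41.3 pos [0.3852 0.365  0.1602] yaw 177.7 w 0.342 gf 40.0 f [ 0.3  1.1 -2.2]
shift now [ -9.45 -13.73   0.49] turn [0.05 0.05 0.05] shift after turn [ -9.5  -13.7    0.51] j [-0.21  0.51 -0.9   1.84  0.46  1.02  0.23]
```

```bash
H="python3 -m handwheel"; 
$H '[[-0.68,-0.98,0,0,0,0],[-0.68,-0.98,0,0,0,0],[-0.68,-0.98,0,0,0,0],[-0.68,-0.98,0,0,0,0],[-0.68,-0.98,0,0,0,0],[-0.68,-0.98,0,0,0,0],[-0.68,-0.98,0,0,0,0],[-0.68,-0.98,0,0,0,0]]' >/dev/null
$H '[[-0.68,-0.98,0,0,0,0],[-0.68,-0.98,0,0,0,0],[-0.68,-0.98,0,0,0,0],[-0.68,-0.98,0,0,0,0],[-0.68,-0.98,0,0,0,0],[-0.68,-0.98,0,0,0,0],[0,0,0,0,0,0],[0,0,0,0,0,0]]'
python3 to.py .563 .083 .0405 177.5
python3 - <<'E'
from h import *
g=get_image('wrist')
for r in trace('long0','wrist')[:4]:
    m=r['region']; print(round(r['score'],2),np.argwhere(m).mean(0)[::-1],m.sum(),np.round(fit([(g,m,True)],.105,.042),3))
E
```

```text
clock: 42.6
position: [0.5637, 0.0795, 0.1554]
ee_rot: [-0.068, -3.139, 0.001]
force: [-0.6, 0.6, -1.2]
width: 0.343
gripper_force: 40.0
t 42.6 pos [0.5637 0.0795 0.1554] yaw 177.5 w 0.343 gf 40.0 f [-0.6  0.6 -1.2]
shift now [0.03 0.18 5.74] turn [-0.01 -0.02  0.  ] shift after turn [0.04 0.17 5.74] j [ 0.36  0.57 -0.87  1.75  0.49  1.06  0.85]
0.87 [162.82790833 238.40767771] 6851 [ 5.6000e-01 -4.9000e-02  4.2000e-02  1.7578e+02  9.3300e-01]
0.76 [238.44297719 234.72238896] 6664 [5.62000e-01 1.70000e-02 4.20000e-02 1.76443e+02 9.12000e-01]
0.75 [244.77724348 180.74076081] 44295 [4.9700e-01 6.5000e-02 4.2000e-02 7.2194e+01 1.7300e-01]
```

```bash
H="python3 -m handwheel"; 
$H '[[0,0.1,1,0,0,0],[0,0,1,0,0,0],[0,0,1,0,0,0],[0,0,1,0,0,0],[0,0,1,0,0,0],[0,0,0.7,0,0,0],[0,0,0,0,0,0],[0,0,0,0,0,0]]'
$H '[[0,0,0,0,0,0],[0,0,0,0,0,0],[0,0,0,0,0,0],[0,0,0,0,0,0],[0,0,-1,0,0,0],[0,0,-1,0,0,0],[0,0,-1,0,0,0],[0,0,-1,0,0,0]]' 0.5
$H '[[0,0,-1,0,0,0],[0,0,-1,0,0,0],[0,0,-1,0,0,0],[0,0,0,0,0,0]]'
python3 to.py .39 .025 .18 177.5
python3 - <<'E'
from h import *
g=save('wrist','w6.png')
for r in trace('long0','wrist')[:4]:
    m=r['region']; print(round(r['score'],2),np.argwhere(m).mean(0)[::-1],m.sum(),np.round(fit([(g,m,True)],.105,.042),3))
E
```

```text
clock: 43.37
position: [0.5631, 0.0842, 0.0425]
ee_rot: [-0.061, -3.14, -0.0]
force: [-0.1, -0.3, -1.5]
width: 0.345
gripper_force: 40.0
clock: 44.03
position: [0.5637, 0.0833, 0.124]
ee_rot: [0.064, 3.141, 0.0]
force: [0.1, -0.1, -0.6]
width: 0.498
gripper_force: 0.0
clock: 44.37
position: [0.5655, 0.0843, 0.187]
ee_rot: [0.064, 3.135, 0.002]
force: [0.6, -0.0, 0.4]
width: 0.498
gripper_force: 0.0
t 44.4 pos [0.5655 0.0843 0.187 ] yaw 177.7 w 0.498 gf 0.0 f [ 0.6 -0.   0.4]
shift now [ 8.65 -3.32  0.29] turn [0.02 0.08 0.04] shift after turn [ 8.64 -3.35  0.35] j [ 0.37  0.54 -0.89  1.71  0.46  1.11  0.87]
0.68 [170.82305359 225.55493765] 5934 [ 5.60000e-01 -4.90000e-02  4.20000e-02  1.77093e+02  9.64000e-01]
0.64 [320.60881093 221.48480522] 4903 [5.63000e-01 8.50000e-02 4.20000e-02 1.78559e+02 9.03000e-01]
0.62 [240.75991539 223.85633704] 5673 [5.63000e-01 1.70000e-02 4.20000e-02 1.76984e+02 9.44000e-01]
```

View pics/w6.png

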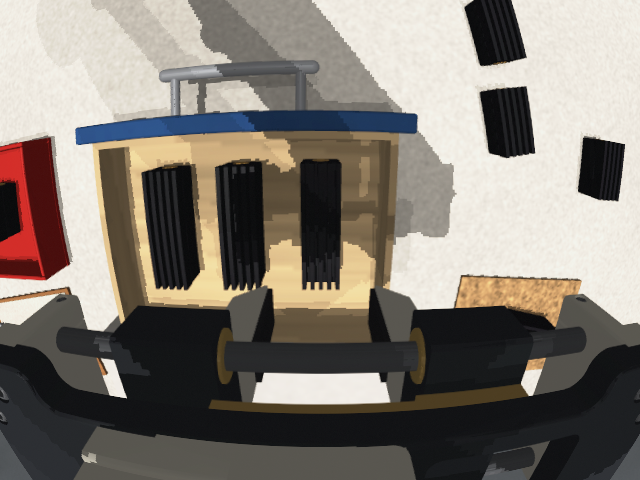

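All three longs lie flat in the drawer, at (170,225), (241,224) and (321,221). Next I get in front of the handle, with the fingers shut.

```bash
H="python3 -m handwheel"; 
$H '[[1,-0.37,0,0,0,0],[1,-0.37,0,0,0,0],[1,-0.37,0,0,0,0],[1,-0.37,0,0,0,0],[1,-0.37,0,0,0,0],[1,-0.37,0,0,0,0],[1,-0.37,0,0,0,0],[1,-0.37,0,0,0,0]]' 0.0 >/dev/null
$H '[[0.9,-0.3,0,0,0,0],[0,0,0,0,0,0],[0,0,1,0,0,0],[0,0,1,0,0,0],[0,0,1,0,0,0],[0,0,1,0,0,0],[0,0,0,0,0,0]]'
python3 to.py .385 .025 .035 177.5
```

```text
clock: 45.72
position: [0.3811, 0.025, 0.0997]
ee_rot: [-0.063, -3.136, -0.001]
force: [-1.1, 0.8, 0.0]
width: 0.006
gripper_force: 0.0
t 45.7 pos [0.3811 0.025  0.0997] yaw 177.7 w 0.006 gf 0.0 f [-1.1  0.8  0. ]
shift now [-0.21  0.    3.24] turn [ 0.   -0.08  0.05] shift after turn [-0.19  0.01  3.24] j [ 0.56  0.37 -0.93  2.22  0.44  0.74  0.86]
```

```bash
H="python3 -m handwheel"; 
$H '[[0,0,1,0,0,0],[0,0,1,0,0,0],[0,0,1,0,0,0],[0,0,0,0,0,0],[-0.5,0,0,0,0,0],[-0.5,0,0,0,0,0],[-0.5,0,0,0,0,0],[-0.5,0,0,0,0,0]]'
$H '[[-0.6,0,0,0,0,0],[-0.6,0,0,0,0,0],[-0.6,0,0,0,0,0],[-0.6,0,0,0,0,0],[-0.6,0,0,0,0,0],[-0.6,0,0,0,0,0],[-0.6,0,0,0,0,0],[-0.6,0,0,0,0,0]]'
$H '[[-0.6,0,0,0,0,0],[-0.6,0,0,0,0,0],[-0.6,0,0,0,0,0],[-0.5,0,0,0,0,0],[-0.4,0,0,0,0,0],[0,0,0,0,0,0]]'
python3 to.py .585 .025 .035 177.5
```

```text
clock: 46.38
position: [0.425, 0.0236, 0.0438]
ee_rot: [0.065, 3.139, 0.0]
force: [-0.7, 0.6, 0.9]
width: 0.006
gripper_force: 0.7
clock: 47.05
position: [0.5206, 0.0192, 0.0434]
ee_rot: [0.066, 3.141, -0.0]
force: [-1.4, -0.6, 1.2]
width: 0.006
gripper_force: 0.8
clock: 47.55
position: [0.5753, 0.0175, 0.0431]
ee_rot: [0.066, 3.139, 0.001]
force: [0.6, 0.4, 0.4]
width: 0.003
gripper_force: 0.0
t 47.5 pos [0.5753 0.0175 0.0431] yaw 177.6 w 0.003 gf 0.0 f [0.6 0.4 0.4]
shift now [-0.47  0.4   0.41] turn [0.01 0.03 0.03] shift after turn [-0.47  0.4   0.41] j [ 0.39  0.7  -0.75  1.84  0.62  0.86  0.86]
```

```bash
H="python3 -m handwheel"; 
$H '[[-0.3,0,0,0,0,0],[-0.3,0,0,0,0,0],[0,0,0,0,0,0]]'
$H '[[-0.3,0,0,0,0,0],[0,0,0,0,0,0]]'
$H '[[-0.25,0,0,0,0,0],[0,0,0,0,0,0]]'
python3 - <<'E'
from h import *
g=get_image('wrist')
for r in place_of('unit_drawer0_handle','wrist')[:1]: print(r['score'],plane(g,*(np.array(r['point'])*[640,480]),.052,True))
E
python3 to.py .585 .025 .035 177.5
```

```text
clock: 47.8
position: [0.5861, 0.0172, 0.0429]
ee_rot: [0.064, 3.14, 0.0]
force: [0.3, -0.4, 0.6]
width: 0.003
gripper_force: 0.0
clock: 47.97
position: [0.59, 0.0171, 0.0425]
ee_rot: [-0.063, -3.138, 0.001]
force: [-4.9, -0.6, 1.7]
width: 0.003
gripper_force: 2.4
clock: 48.13
position: [0.5903, 0.0171, 0.042]
ee_rot: [-0.061, -3.13, 0.004]
force: [-20.7, 0.1, 17.2]
width: 0.004
gripper_force: 11.0
t 48.2 pos [0.5902 0.0171 0.042 ] yaw 177.8 w 0.005 gf 10.6 f [-20.6  -0.   16.1]
shift now [0.27 0.39 0.35] turn [-0.04 -0.15  0.07] shift after turn [0.28 0.39 0.35] j [ 0.38  0.72 -0.75  1.79  0.61  0.89  0.88]
```

The drawer hit a hard stop with the tool at x=.590 and 20 N. I back off, lift and look for the button and the drawer front.

```bash
H="python3 -m handwheel"; 
$H '[[0.5,0,0,0,0,0],[1,0,0,0,0,0],[0,0,-1,0,0,0],[0,0,-1,0,0,0],[0,0,-1,0,0,0],[0,0,-1,0,0,0],[0,0,-1,0,0,0],[0,0,-1,0,0,0]]'
$H '[[-1,-1,-1,0,0,0],[-1,-1,-1,0,0,0],[-1,-1,-1,0,0,0],[-1,-1,0,0,0,0],[-1,0,0,0,0,0],[0,0,0,0,0,0],[0,0,0,0,0,0]]'
python3 - <<'E'
from h import *
G={c:save(c,c+'7.png') for c in('wrist','scene','side')}; P={}
for c in G:
  for r in place_of('start_top',c)[:1]:
    P[c]=np.array(r['point'])*[640,480]; print(c,round(r['score'],2),P[c],plane(G[c],*P[c],.11,c=='wrist').round(3))
if 'wrist' in P:
  for c in('scene','side'):
    if c in P: print(tri(ray(G['wrist'],*P['wrist'],True),ray(G[c],*P[c])))
E
python3 to.py .69 -.07 .18 177.5; python3 hous.py
```

```text
clock: 48.9
position: [0.5662, 0.018, 0.1639]
ee_rot: [0.063, 3.141, -0.0]
force: [-0.2, -0.5, -0.3]
width: 0.007
gripper_force: 0.0
clock: 49.48
position: [0.6632, -0.066, 0.2223]
ee_rot: [-0.064, -3.141, -0.001]
force: [-0.8, 0.2, -0.0]
width: 0.005
gripper_force: 0.0
wrist 0.6 [316.288 265.584] [ 0.685 -0.07   0.11 ]
scene 0.4 [319.872 267.216] [ 0.671 -0.066  0.11 ]
side 0.43 [289.984 218.976] [ 0.689 -0.075  0.11 ]
(array([ 0.67899571, -0.07076586,  0.12422522]), np.float64(0.0017997500369764331))
(array([ 0.68601977, -0.07027328,  0.11229061]), np.float64(0.003403320065695919))
t 49.8 pos [ 0.6622 -0.0656  0.2229] yaw 177.7 w 0.003 gf 0.0 f [0.1 0.2 0. ]
shift now [-1.4  -0.16  2.15] turn [-0.   -0.    0.06] shift after turn [-1.4  -0.16  2.15] j [ 0.51  0.64 -0.83  1.42  0.48  1.29  1.18]
2 [390. 192.] [(0.062, [0.518, 0.39, 0.019, 178.534, 0.863]), (0.105, [0.528, 0.385, 0.019, 161.129, 0.559])]
2 [358. 201.] [(0.062, [0.476, 0.264, 0.022, 12.566, 0.871]), (0.105, [0.475, 0.263, 0.023, 3.676, 0.545])]
2 [342. 189.] [(0.062, [0.39, 0.252, 0.021, 5.901, 0.808]), (0.105, [0.392, 0.257, 0.021, 153.892, 0.516])]
1 [234. 291.] [(0.062, [0.527, -0.294, 0.008, 169.794, 0.809]), (0.105, [0.514, -0.29, 0.018, 166.106, 0.55])]
2 [261. 334.] [(0.105, [0.709, -0.31, 0.025, 110.701, 0.862]), (0.062, [0.707, -0.304, 0.026, 113.626, 0.737])]
```

View pics/wrist7.png

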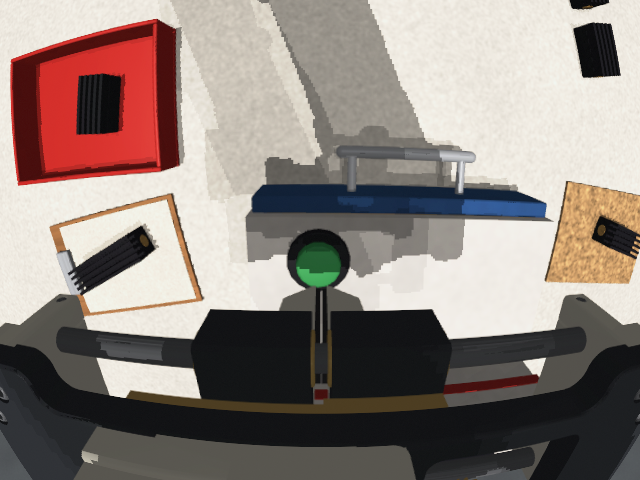

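The drawer front is flush with the unit. The button is at (320,263), which is about (.685,-.070). I press straight down.

```bash
H="python3 -m handwheel"; 
$H '[[-0.6,-0.11,0,0,0,0],[-0.55,-0.11,0.4,0,0,0],[0,0,1,0,0,0],[0,0,1,0,0,0],[0,0,1,0,0,0],[0,0,0.8,0,0,0],[0,0,0,0,0,0]]'
$H '[[0,0,0.25,0,0,0],[0,0,0.25,0,0,0],[0,0,0,0,0,0]]'
$H '[[0,0,0.25,0,0,0],[0,0,0.25,0,0,0],[0,0,0,0,0,0]]'; python3 to.py .685 -.07 .1 177.5
```

```text
clock: 50.77
position: [0.6837, -0.0721, 0.1341]
ee_rot: [-0.064, -3.135, 0.0]
force: [-0.6, 0.1, -0.4]
width: 0.004
gripper_force: 0.0
clock: 51.02
position: [0.6857, -0.0714, 0.1285]
ee_rot: [0.064, 3.141, -0.0]
force: [-0.0, 0.7, -0.6]
width: 0.012
gripper_force: 0.0
clock: 51.27
position: [0.6852, -0.0715, 0.118]
ee_rot: [-0.064, -3.14, 0.0]
force: [0.4, -0.3, 0.3]
width: 0.006
gripper_force: 0.0
t 51.3 pos [ 0.6852 -0.0715  0.118 ] yaw 177.7 w 0.006 gf 0.0 f [ 0.4 -0.3  0.3]
shift now [0.01 0.08 0.9 ] turn [-0.   -0.01  0.04] shift after turn [0.01 0.08 0.9 ] j [ 0.47  0.76 -0.77  1.47  0.56  1.14  1.13]
```

```bash
H="python3 -m handwheel"; 
$H '[[0,0,0.2,0,0,0],[0,0,0.2,0,0,0],[0,0,0,0,0,0]]'
$H '[[0,0,0.2,0,0,0],[0,0,0,0,0,0]]'
$H '[[0,0,0.2,0,0,0],[0,0,0,0,0,0]]'; $H '[[0,0,0,0,0,0]]'
```

```text
clock: 51.52
position: [0.6857, -0.0714, 0.1103]
ee_rot: [0.064, 3.141, 0.0]
force: [1.2, -0.9, 1.9]
width: 0.005
gripper_force: 1.3
clock: 51.68
position: [0.6858, -0.0713, 0.1066]
ee_rot: [0.064, 3.14, 0.0]
force: [0.1, -0.6, 4.7]
width: 0.008
gripper_force: 2.3
clock: 51.85
position: [0.686, -0.0713, 0.1061]
ee_rot: [0.064, 3.139, -0.002]
force: [-8.3, -2.0, 23.8]
width: 0.005
gripper_force: 11.5
clock: 51.93
position: [0.686, -0.0712, 0.106]
ee_rot: [0.064, 3.139, -0.002]
force: [-8.6, -1.4, 24.5]
width: 0.006
gripper_force: 12.5
```

The button is bottomed, at 24 N. I lift clear and check.

```bash
H="python3 -m handwheel"; 
$H '[[0,0,-0.5,0,0,0],[0,0,-1,0,0,0],[0,0,-1,0,0,0],[0,0,-1,0,0,0],[0,0,-1,0,0,0],[0,0,-1,0,0,0],[0,0,0,0,0,0],[0,0,0,0,0,0]]'
$H '[[0,0,0,0,0,0],[0,0,0,0,0,0],[0,0,0,0,0,0],[0,0,0,0,0,0]]'
python3 - <<'E'
from h import *
g=save('wrist','w8.png')
E
```

```text
clock: 52.6
position: [0.686, -0.0711, 0.2137]
ee_rot: [0.064, 3.139, -0.0]
force: [0.4, -0.7, -0.5]
width: 0.006
gripper_force: 0.0
clock: 52.93
position: [0.6851, -0.0715, 0.2118]
ee_rot: [-0.064, -3.14, 0.0]
force: [-0.8, -0.5, 1.1]
width: 0.002
gripper_force: 0.0
```

View pics/w8.png

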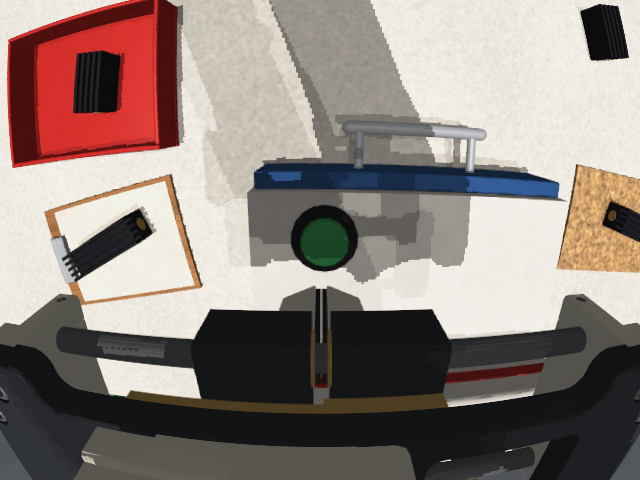

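The drawer is shut flush (front at row 180), the button at (324,240) is free, and the left short is in the tray at (97,82). The robot touches nothing.

```bash
python3 -c "from cell import *; print(sign_off())"
```

```text
the job is handed in; nothing more can be done
None
```

The job is handed in: all three long housings are in the closed drawer, the leftover short piece is in the red tray, the three short housings are still on the bench, and the start button was pressed fully down once the drawer was shut; the sign-off gave no verdict.

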